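# Fit the sprung baking-paper roll into its holder

### The arm

A 6-joint arm with a two-finger parallel gripper is mounted at the origin on a cart in front of the work surface, level with it; the furniture and walls round the work are solid. World frame = base frame: x ahead of the robot, y to its left, z up, the work surface at z = 0. Lengths are in m, angles in rad, forces in N, time in s.
With the tool pointing down it reaches from about 0.425 to 0.95 m from the base axis. Payload 3.5 kg.
Tool frame: the origin (TCP) lies midway between the tips of the shut fingers; the grasp point (between the pads) lies 19 mm behind it (ctrl.tcp_to_grasp is the distance from the TCP to the grasp point, in m); z points along the fingers, x is the direction in which the jaws open and shut, and the axes are right-handed (so a half turn about z gives the same grasp; the last joint's range is limited). The gripper opens to 85 mm and grips with 20 to 120 N. Pads are 22 mm wide; open, the fingers measure 114 mm over their backs; the gripper's body (76 mm by 85 mm) begins 54 mm behind the grasp point. The pads swing forward as they close: fully open they stand 13 mm farther back than shut.
Start: joints at [-1.421, 0.286, 1.577, -0, 1.279, -0.15], TCP at [0.199, -0.645, 0.231] pointing down, gripper open.
Joint ranges: [-2.77, 2.77], [-0.9, 2.22], [0.21, 2.48], [-1.53, 4.67], [0.24, 2.81], [-2.84, 2.84]. Speed limits (rad/s): [2.79, 2.79, 3.14, 3.14, 3.14, 3.14].

### API

Orientations are given as a unit quaternion [x, y, z, w].
In Python, from plant import ctrl, cams, workorder, spotter gives the robot as it stands. The module is installed in compiled form; this text tells all that it offers.
- The arm moves only by the tool send_rows, never from a script. Its argument "motion" is one flat list of numbers, 5 for each row, row after row: the shift along the tool's x, y, z in cm, then the turn about the tool's z in rad, then the finger opening in cm, from 0 to 8.54. In form: [tx, ty, tz, spin, gripper, tx, ty, tz, spin, gripper, ...]. A call has 1 to 12 rows; each row shifts and turns the pose as measured when the row begins, along the tool's axes as they then stand; what a row does not reach is not made up. A row lasts 1/10 s, in which the tool goes at most 50 mm and 8.59 degrees, less where a joint would pass 70% of its speed; a pose out of reach is approached as far as the arm can. A call is refused whole if a number of a shift passes 5 or a number of a turn 0.15, either way. A call with a gripper value outside its range is refused whole. The fingers move at their own pace and stop on an object; "grip_force" is the grip in N (left out, the last holds). Time passes only in rows, so rows that do not move let the fingers close. It gives the time, the measured TCP pose, the force and the opening at its end, in the units of the state.
- ctrl.get_state(): the state, without advancing time (a new reading comes with each control period).
- cams.read_camera(name): name is "scene" or "top" or "wrist"; returns (picture, depth): 480x640x3 uint8, red, green, blue; 480x640 float32, m along the optical axis (not along the pixel's ray), 0 where there is no reading.
- cams.camera_params(name): a dict with "fx", "fy", "cx", "cy" (pixels), "xyz" and "attitude" of the camera in the world; the wrist camera has in their place "mount" (4x4, takes a point from camera to tool coordinates, whose origin is the TCP and whose axes are the tool frame's). Camera axes: x right, y down, z forward; pixel columns grow to the right and rows downward; lengths in m; the calibration is good to about 2 mm. The wrist camera is an equidistant fisheye: a pixel r from the principal point sees the ray r / f radians off the axis. A picture is of the moment at which its call begins: read the wrist's pose just before it. camera_params takes no time and is no camera call.
- workorder.sign_off(): hands the job in, once; it reports no verdict.
Trained networks look in the newest picture that a camera, given by its name, has taken for a name from the list of things; names that differ only in an ending like _2 or _b are one class to them, and where a whole thing is asked for, a point or a joint stands for the part that bears it (a point fixed in the world has none). Each returns a list of dicts, best first, with "conf" (0 to 1); they miss things now and then, are a little off and sometimes report something else, mostly with a low value. They report only what shows in the picture. A call takes as long as a camera call.
- spotter.trace(target, camera): "mask" (480x640 bool, what is visible of it) and "bbox" ([left, top, width, height] in pixels, round what is visible of it).
The state is a dict: "time": time; "qpos": joint angles; "dq": joint speeds; "joint_efforts": joint torques, N m; "eef_pos": TCP position; "tcp_rot": TCP orientation; "contact_force": force on the tool from outside, world axes, zero at the start; "wrist_torque": the same for the moment, N m; "opening": opening from 0.0 (shut) to 1.0 (fully open).
Only numpy, scipy, OpenCV 4.12 (cv2) and the standard library are available. Lean on these libraries where they do the work, as an engineer would, in place of code of your own. Each camera call takes 0.05 s, during which the arm holds its last target.

### The job

Load the roll of baking paper into the empty roll holder: put its spring-loaded pin into one of the two cups, push the roll against the spring until the fixed pin at the other end clears the lip of the opposite cup, bring the roll level and ease it back until both pins sit fully home in their cups, and only then let go. The holder stands on suction feet only, so never lean on it with more than 30 N, and leave the other things on the worktop where they are.

Things in the scene. Friction and masses are not known exactly. Their poses are not given: they have to be found in the camera images.
- holder: Fixed roll holder: pale wood base (104 x 262 mm, top 20 mm above the worktop), an upright steel cheek at each end (36 wide, 5 thick, top 88 mm up, inner faces 228 mm apart), a low toothed tear bar in front (53 mm before the axis, 38 mm high). Origin: on the worktop under the middle. z up, y along the roll axis from right to left cheek, -x its front. Open above the base between the cheeks.
- cup_left (a point): Bottom centre of the plastic cup on the left (+y) cheek, 70 mm above the worktop. The cup stands 9 mm proud of the cheek's inner face, axis level along holder y: bore 15 mm across in the inner 5 mm, flaring to 23 mm at the lip (29 mm outside). It opens towards cup_right, 228 mm away; the lips are 210 mm apart.
- cup_right (a point): Bottom centre of the like cup on the right (-y) cheek; it opens towards cup_left. The roll may sit either way round.
- roll_center (a point): Middle of the loose roll of baking paper, on its axis; y runs along the axis to the sprung pin. Paper 40 mm across, 156 mm long: grip here, from above, across the axis. Grey hexagonal end caps, 46 mm across flats, 11 mm thick, keep it from rolling; it lies with its axis 23 mm up. Outer cap faces 89 mm from this point. 0.19 to 0.31 kg, balanced near here.
- sprung_tip (a point): Tip of the sprung pin: steel, 12 mm across, round nose, standing 34 mm out of its cap, 123 mm from roll_center. It slides into the cap against a spring: 3 N to start it, 0.6 N more per mm, and a damper (1 N at 10 mm/s); rigid stop after 18.5 mm (14 N). When seated between the cup bottoms it stays pressed in 6 mm (6.6 N).
- fixed_tip (a point): Tip of the fixed pin at the other end: steel, 12 mm across, flat with a small chamfer, standing 22 mm out of its cap, 111 mm from roll_center. Free length tip to tip 234 mm. With the sprung pin at the bottom of one cup, it must be pressed in 15 mm or more for this pin to pass the lip of the other cup. If let go before it is in the 15 mm bore, it sags and hangs up in the flare.
- glass_1: Bystander: clear drinking glass, 81 mm across, 93 mm high; origin at the centre of its foot.
- sugar_bowl: Bystander: round polished steel sugar bowl with a ball on its lid, 74 mm across, 71 mm high; origin at the centre of its foot.
- mug_1: Bystander: small striped mug, 65 x 88 mm with its handle, 50 mm high; origin at the centre of its foot.

How it is judged:
On the way, in this order (a step that is already met when the one before it is completed fails the run):
1. the roll is lifted off the worktop (height (world z) of roll_center above 0.055 m), for 0.2 s.
2. the sprung pin is in a cup and pushed in at least 12 mm (distance between sprung_tip and roll_center below 0.111 m and (distance between sprung_tip and cup_left below 0.007 m or distance between sprung_tip and cup_right below 0.007 m)), for 0.1 s.
At the end, for the whole second after the job is handed in: The roll hangs between the cheeks, either way round, with the tip of each pin within 5 mm of the bottom centre of its cup, let go and at rest (under 20 mm/s) (((distance between sprung_tip and cup_left below 0.005 m and distance between fixed_tip and cup_right below 0.005 m) or (distance between sprung_tip and cup_right below 0.005 m and distance between fixed_tip and cup_left below 0.005 m)) and linear speed of roll below 0.02 m/s); the robot touches nothing.
It fails at once if the roll presses on the holder with more than 30 N (forced or rammed) (contact force between roll and holder above 30 N).
It fails at once if the robot presses on the holder with more than 30 N (contact force between any of the fingers, the arm and holder above 30 N).
It fails at once if a bystander is shifted by more than 20 mm (distance of any of glass_1, sugar_bowl, mug_1 from where it was at the start of the episode above 0.02 m).
It also fails if it takes over 58 s, if anything falls off the work surface, if the arm or the gripper's body presses on something with over 40 N, if the wrist force passes 120 N, or if a joint passes its speed limit or range.

## Working session

There is one attempt and no reset: what is moved stays moved. The work goes in short steps, Python scripts to look and compute and a tool call to move; the robot and the scene stay as the last step left them, time stands still between calls to the robot, and variables do not carry over. Pictures are saved under pics/ and viewed, and the job is handed in when it is done.

Besides the shell and the picture viewer there is one more tool, called as name(argument=value, ...) on one line, values as JSON. send_rows: Moves the arm, as the interface text tells. Its arguments: {"type":"object","properties":{"motion":{"type":"array","items":{"type":"number"}},"grip_force":{"type":"number"}},"required":["motion"]}

```bash
mkdir -p pics; ls
cat > h.py <<'E'
import numpy as np, cv2
from scipy.spatial.transform import Rotation as R
from plant import ctrl,cams,workorder,spotter
def save(n,im): cv2.imwrite('pics/'+n,cv2.cvtColor(im,cv2.COLOR_RGB2BGR))
def att(p):
    a=np.array(p['attitude'],float)
    return a if a.shape==(3,3) else R.from_quat(a).as_matrix()
def cloud(name,d):
    p=cams.camera_params(name);v,u=np.indices(d.shape)
    P=np.stack([(u-p['cx'])/p['fx']*d,(v-p['cy'])/p['fy']*d,d],-1)
    return P@att(p).T+np.array(p['xyz'])
E
python3 - <<'E'
from h import *
print(ctrl.get_state())
for n in('scene','top'):
    p=cams.camera_params(n);print(p)
    im,d=cams.read_camera(n);save(n+'0.png',im);np.save(n+'0.npy',d)
print(cams.camera_params('wrist'))
E
```

```text
pics
{'time': 0.0, 'qpos': array([-1.42100553e+00,  2.87173085e-01,  1.57818945e+00, -3.31042235e-06,
        1.27857264e+00, -1.50018932e-01]), 'dq': array([-0.00097324, -0.00052913,  0.0015145 ,  0.00033832, -0.00130854,
       -0.00024405]), 'joint_efforts': array([-1.20207547e-03, -4.05984914e+01, -2.92628038e+01, -1.72123446e-04,
        5.82180190e-03, -5.34832893e-06]), 'eef_pos': array([ 0.19926977, -0.64422959,  0.22993548]), 'tcp_rot': array([ 0.80477872, -0.59357379, -0.00082923, -0.00082718]), 'contact_force': array([ 0.45981399, -0.16235585, -0.37743089]), 'wrist_torque': array([-0.00704503,  0.03910663, -0.03891718]), 'opening': 1.00206984420998}
{'fx': 512.0418104444071, 'fy': 512.0418104444071, 'cx': 316.6483930101166, 'cy': 233.19568269333263, 'xyz': array([-0.29615377,  0.4586611 ,  0.6126002 ]), 'attitude': array([-0.54953193,  0.67895561, -0.37401774,  0.31168039])}
{'fx': 454.1959637537042, 'fy': 454.1959637537042, 'cx': 318.4709744515505, 'cy': 243.74652668830595, 'xyz': array([0.44125602, 0.26417156, 0.91761564]), 'attitude': array([-0.69942405,  0.71071905, -0.04849267,  0.05773121])}
{'fx': 371.64829954431775, 'fy': 371.64829954431775, 'cx': 318.0346813570496, 'cy': 243.34320808769738, 'mount': array([[ 9.99999879e-01, -9.62927422e-05,  4.82299614e-04,
        -1.41908196e-04],
       [-3.90902550e-05,  9.61982049e-01,  2.73112679e-01,
        -6.97960307e-02],
       [-4.90262339e-04, -2.73112665e-01,  9.61981929e-01,
        -1.41482038e-01],
       [ 0.00000000e+00,  0.00000000e+00,  0.00000000e+00,
         1.00000000e+00]])}
```

View pics/scene0.png

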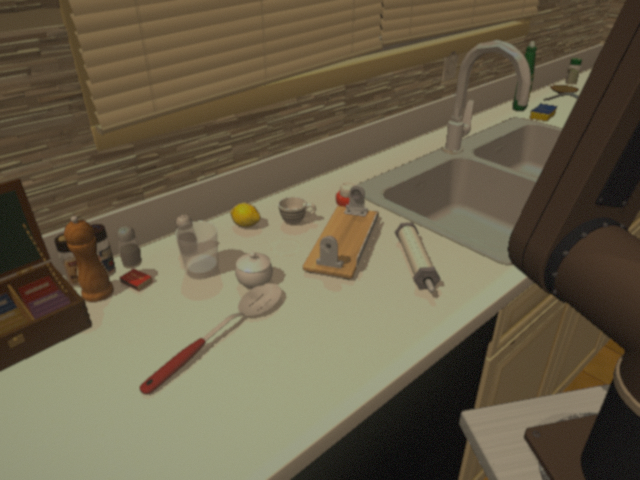

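View pics/top0.png

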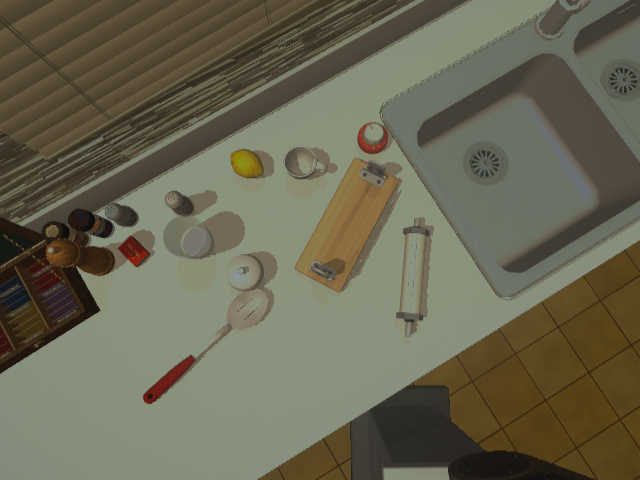

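The holder lies between (375,168) and (322,270) in the top view, and the roll between (420,220) and (408,333). The longer pin seems to be at the lower end. Next I'll get their positions in metres.

Run:
```python
from h import *
im,d=cams.read_camera('top')
P=cloud('top',d)
for uv in [(420,220),(408,333),(414,275),(375,168),(322,270),(348,220),(300,160),(245,270),(190,240),(500,450)]:
    print(uv,P[uv[1],uv[0]].round(3))
for t in ['roll_center','holder','cup_left','sprung_tip']:
    r=spotter.trace(t,'top')
    for q in r[:3]: 
        m=q['mask'];print(t,round(q['conf'],2),q['bbox'],m.sum())
        np.save(f'm_{t}.npy',r[0]['mask'])
np.save('P.npy',P)
c=cv2.cvtColor(im,cv2.COLOR_RGB2BGR)[150:345,285:445]
cv2.imwrite('pics/z.png',cv2.resize(c,None,fx=3,fy=3,interpolation=cv2.INTER_CUBIC))
m=np.load('m_roll_center.npy')
Q=P[m];Q=Q[Q[:,2]>.008];
xy=Q[:,:2];c=xy.mean(0);w,v=np.linalg.eigh(np.cov((xy-c).T));a=v[:,1];t=(xy-c)@a;s=(xy-c)@v[:,0]
print('roll',c,a,t.min(),t.max(),s.min(),s.max(),Q[:,2].max())
for lo in np.arange(-.14,.14,.01):
    k=(t>=lo)&(t<lo+.01)
    if k.any():print(round(lo,3),k.sum(),s[k].min().round(4),s[k].max().round(4),np.median(Q[k,2]).round(4),Q[k,2].max().round(4))
```

```text
(420, 220) [ 0.627  0.065 -0.003]
(408, 333) [0.4   0.106 0.032]
(414, 275) [0.51  0.092 0.043]
(375, 168) [0.713 0.164 0.081]
(322, 270) [0.519 0.268 0.083]
(348, 220) [0.624 0.215 0.021]
(300, 160) [0.756 0.311 0.011]
(245, 270) [0.523 0.415 0.058]
(190, 240) [0.591 0.535 0.012]
(500, 450) [0.232 0.003 0.188]
roll_center 0.85 [395.1, 217.6, 32.3, 118.5] 2024
holder 0.59 [293.5, 159.2, 105.8, 131.9] 6758
holder 0.48 [225.9, 253.9, 41.0, 37.1] 1057
cup_left 0.77 [297.7, 161.7, 97.0, 132.7] 6710
sprung_tip 0.46 [401.5, 321.1, 12.1, 15.8] 93
sprung_tip 0.32 [296.5, 158.7, 100.3, 134.8] 6874
roll [0.51118819 0.09508478] [-0.99060488  0.13675517] -0.11500087915965805 0.11558214929189842 -0.15793459892705725 0.02922719190994694 0.917615644054959
-0.12 16 -0.0037 0.0065 0.0267 0.0301
-0.11 28 -0.0033 0.0074 0.0274 0.0304
-0.1 38 -0.0186 0.019 0.045 0.0498
-0.09 128 -0.0219 0.0226 0.043 0.0496
-0.08 94 -0.0166 0.0177 0.0405 0.0478
-0.07 99 -0.0174 0.0189 0.0406 0.047
-0.06 97 -0.0166 0.0174 0.0408 0.0461
-0.05 99 -0.0169 0.0212 0.0405 0.046
-0.04 101 -0.0165 0.022 0.0402 0.0459
-0.03 99 -0.0163 0.0202 0.0403 0.0452
-0.02 104 -0.0164 0.0191 0.0401 0.0466
-0.01 103 -0.016 0.0195 0.04 0.0459
0.0 97 -0.0153 0.0192 0.0409 0.0451
0.01 96 -0.0145 0.0198 0.041 0.0456
0.02 102 -0.0152 0.021 0.0402 0.0462
0.03 107 -0.0157 0.0224 0.0402 0.0459
0.04 106 -0.0153 0.023 0.0406 0.0459
0.05 104 -0.0147 0.0212 0.0402 0.0455
0.06 105 -0.0142 0.024 0.04 0.0458
0.07 126 -0.0213 0.029 0.0428 0.0482
0.08 83 -0.0209 0.0292 0.0398 0.0481
0.09 38 -0.1579 0.0094 0.029 0.9176
0.1 32 0.0003 0.0107 0.0278 0.0302
0.11 14 0.0012 0.0085 0.0275 0.0319
```

View pics/z.png

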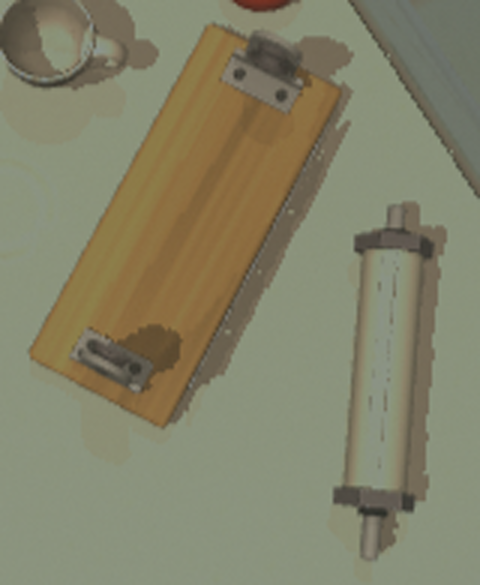

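The sprung pin is at the near end (crop 370,540), and the holder's front, with its toothed bar, faces right in the picture. So the left cup is the near one. I'll fit both poses more precisely from both fixed cameras.

```bash
cat > fit.py <<'E'
from h import *
from scipy.optimize import least_squares
def fit_holder(P,mask=None,verb=True):
    # seeds: base top pts z in .016...025, near the holder
    Q=P.reshape(-1,3)
    d=Q[:,:2]-np.array([.618,.216]);ok=(np.hypot(*d.T)<.16)
    Q=Q[ok]
    out={}
    B=Q[(Q[:,2]>.015)&(Q[:,2]<.026)][:,:2].astype(np.float32)
    # drop outliers: keep the largest blob via grid
    g=((B-np.array([.45,.05]))/.002).astype(int);im=np.zeros((170,170),np.uint8);im[g[:,0],g[:,1]]=255
    im=cv2.morphologyEx(im,cv2.MORPH_CLOSE,np.ones((5,5)));im=cv2.morphologyEx(im,cv2.MORPH_OPEN,np.ones((9,9)))
    n,l,s,_=cv2.connectedComponentsWithStats(im);k=1+s[1:,4].argmax()
    B=B[l[g[:,0],g[:,1]]==k]
    print('rect',cv2.minAreaRect(B*1000), 'z',np.median(Q[(Q[:,2]>.015)&(Q[:,2]<.026),2]))
    C=Q[(Q[:,2]>.05)&(Q[:,2]<.1)]
    T=Q[(Q[:,2]>.075)&(Q[:,2]<.1)]
    for nm,cc in(('L',(.519,.268)),('R',(.713,.164))):
        for lab,S in(('top',T),('all',C)):
            s=S[np.hypot(*(S[:,:2]-cc).T)<.05]
            if len(s)>5: print(nm,lab,len(s),s.mean(0).round(4),cv2.minAreaRect((s[:,:2]*1000).astype(np.float32)),s[:,2].max().round(4))
E
python3 - <<'E'
from fit import *
for n in('top','scene'):
    d=np.load(n+'0.npy');P=cloud(n,d);print(n)
    fit_holder(P)
    tab=P[(np.abs(P[...,2])<.012)&(P[...,0]>.4)&(P[...,0]<.75)&(P[...,1]<.5)&(P[...,1]>0.05)];print('table z',np.median(tab[:,2]))
    # roll top ridge
    Q=P.reshape(-1,3);Q=Q[(Q[:,0]>.36)&(Q[:,0]<.66)&(Q[:,1]<.16)&(Q[:,1]>.03)]
    a=np.array([-.9906,.1367]);c0=np.array([.511,.093])
    for z0,z1 in((.012,.06),):
        s=Q[(Q[:,2]>z0)&(Q[:,2]<z1)];print('roll',len(s),cv2.minAreaRect((s[:,:2]*1000).astype(np.float32)))
        t=(s[:,:2]-c0)@a;w=(s[:,:2]-c0)@np.array([a[1],-a[0]])
        pp=s[(np.abs(t)<.07)];q=np.polyfit(((pp[:,:2]-c0)@a),((pp[:,:2]-c0)@np.array([a[1],-a[0]])),1);print('line',q)
        print('t range',t.min(),t.max(),'cap pts',np.percentile(t[(s[:,2]>.0425)&(np.abs(t)>.07)&(t>0)],[1,50,99]),np.percentile(t[(s[:,2]>.0425)&(np.abs(t)>.07)&(t<0)],[1,50,99]))
E
```

```text
top
rect ((618.9752197265625, 216.86483764648438), (104.06436157226562, 261.4471130371094), 60.91001510620117) z 0.020142157944041283
L top 111 [0.52   0.2714 0.0816] ((520.525634765625, 271.6195373535156), (33.35490417480469, 15.566646575927734), 61.59170913696289) 0.0898
L all 136 [0.5194 0.2714 0.0789] ((520.1715087890625, 271.6261291503906), (35.626739501953125, 16.195951461791992), 61.591712951660156) 0.0898
R top 106 [0.7177 0.1611 0.0821] ((716.8406982421875, 161.74755859375), (33.269500732421875, 14.926979064941406), 60.50141906738281) 0.091
R all 191 [0.7166 0.1617 0.0742] ((716.7520141601562, 162.1405029296875), (35.568519592285156, 14.978676795959473), 62.11677932739258) 0.091
table z 0.0002569399435421449
roll 2313 ((533.1801147460938, 93.66361999511719), (270.5462646484375, 99.91192626953125), 9.894628524780273)
line [-0.01475734  0.00105738]
t range -0.1420504949168207 0.1175194717345466 cap pts [0.07092285 0.0784441  0.08427278] [-0.09297762 -0.08527724 -0.07049494]
scene
rect ((618.3496704101562, 216.7537841796875), (105.50245666503906, 264.8296813964844), 61.28598403
[... 187 characters left out ...]
7 0.2744 0.0693] ((519.57177734375, 272.0593566894531), (34.66763687133789, 22.11203956604004), 52.111026763916016) 0.0889
R top 77 [0.717  0.163  0.0815] ((715.6801147460938, 165.0172882080078), (35.03601837158203, 17.422359466552734), 54.99836730957031) 0.0886
R all 220 [0.7163 0.1628 0.0698] ((715.3851928710938, 164.57562255859375), (36.678955078125, 18.520606994628906), 56.792728424072266) 0.0886
table z 0.00022518919842084983
roll 1493 ((532.51171875, 96.09136962890625), (272.2827453613281, 99.12748718261719), 9.413585662841797)
line [-0.01286612  0.0064579 ]
t range -0.14190591530114405 0.11949147243844822 cap pts [0.07040696 0.08099854 0.08598121] [-0.09242492 -0.08299152 -0.07056359]
```

send_rows(motion=[-3.6,-3.1,0,0,8.5,-3.6,-3.1,0,0,8.5,-3.6,-3.1,0,0,8.5,-3.6,-3.1,0,0,8.5,-3.6,-3.1,0,0,8.5,-3.6,-3.1,0,0,8.5,-3.6,-3.1,0,0,8.5,-3.6,-3.1,0,0,8.5,-3.6,-3.1,0,0,8.5,-3.6,-3.1,0,0,8.5], grip_force=90)

```text
time: 1.35
eef_pos: [0.3934, -0.1994, 0.23]
tcp_rot: [0.801, -0.599, 0.002, -0.0]
contact_force: [0.4, -0.5, 0.4]
opening: 0.997
```

```bash
cat > go.py <<'E'
from h import *
def delta(p,xh):
    s=ctrl.get_state();r=R.from_quat(s['tcp_rot']);M=r.as_matrix()
    h=np.degrees(np.arctan2(M[1,0],M[0,0]))
    dw=np.array(p)-s['eef_pos']
    sp=-((xh-h+180)%360-180)
    h2=np.radians(xh);M2=np.array([[np.cos(h2),np.sin(h2),0],[np.sin(h2),-np.cos(h2),0],[0,0,-1]])
    print('t',round(s['time'],2),'pos',s['eef_pos'].round(4),'heading',h.round(2),'tilt',np.degrees(np.arccos(-M[2,2])).round(2),'F',s['contact_force'].round(2),'T',s['wrist_torque'].round(2),'op',round(s['opening']*8.54,2),'q6',s['qpos'][5].round(2))
    print('d now frame cm',(M.T@dw*100).round(2),'spin rad',np.radians(sp).round(4),'  d after spin',(M2.T@dw*100).round(2))
E
python3 -c "
from go import *
delta((.5152,.0935,.15),-97)"
```

```text
t 1.35 pos [ 0.3934 -0.1994  0.23  ] heading -73.54 tilt 0.27 F [ 0.38 -0.5   0.37] T [-0.03 -0.02 -0.03] op 8.52 q6 0.58
d now frame cm [-24.67 -19.96   7.97] spin rad 0.4095   d after spin [-30.55  -8.52   8.  ]
```

send_rows(motion=[0,0,0,0.137,8.5,0,0,0,0.137,8.5,0,0,0,0.137,8.5,-3.8,-1.05,1,0,8.5,-3.8,-1.05,1,0,8.5,-3.8,-1.05,1,0,8.5,-3.8,-1.05,1,0,8.5,-3.8,-1.05,1,0,8.5,-3.8,-1.05,1,0,8.5,-3.8,-1.05,1,0,8.5,-3.8,-1.05,1,0,8.5])

```text
time: 2.45
eef_pos: [0.5253, 0.1041, 0.1527]
tcp_rot: [-0.657, 0.754, -0.01, 0.004]
contact_force: [1.1, -0.5, 0.3]
opening: 0.996
```

```bash
python3 -c "
from go import *
delta((.5152,.0935,.15),-97)
im,d=cams.read_camera('wrist');save('w1.png',im)
im,d=cams.read_camera('top');save('t1.png',im)
"
```

```text
t 2.45 pos [0.5253 0.1041 0.1527] heading -97.88 tilt 1.19 F [ 1.09 -0.47  0.32] T [-0.02 -0.05 -0.06] op 8.51 q6 1.72
d now frame cm [1.19 0.86 0.26] spin rad -0.0153   d after spin [1.18 0.87 0.27]
```

View pics/w1.png

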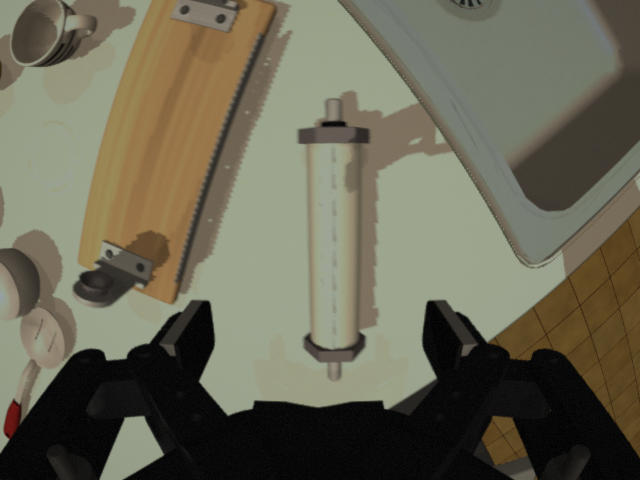

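The roll is squarely under the open jaws, with its pins at (333,110) far and (335,370) near. I'll centre over it and go down.

send_rows(motion=[1.2,0.87,0,-0.015,8.5,0,0,0,0,8.5])

```text
time: 2.75
eef_pos: [0.5143, 0.0961, 0.1507]
tcp_rot: [-0.666, 0.746, -0.008, 0.003]
contact_force: [-0.0, 0.5, -0.2]
opening: 0.996
```

```bash
python3 -c "
from go import *
delta((.5152,.0935,.004),-97)
im,d=cams.read_camera('wrist');p=cams.camera_params('wrist');np.save('w2.npy',d)
s=ctrl.get_state()
v,u=np.indices(d.shape);x=(u-p['cx'])/p['fx'];y=(v-p['cy'])/p['fy'];r=np.hypot(x,y)+1e-9
k=np.tan(r)/r
C=np.stack([x*k*d,y*k*d,d,np.ones_like(d)],-1)
W=(C@p['mount'].T)[...,:3]@R.from_quat(s['tcp_rot']).as_matrix().T+s['eef_pos']
for uv in[(335,220),(335,370),(333,100),(300,135),(150,120),(205,10),(250,260)]:print(uv,W[uv[1],uv[0]].round(4))
a=np.array([-.9926,.1219]);c0=np.array([.5152,.0935]);Q=W.reshape(-1,3)
t=(Q[:,:2]-c0)@a;w=(Q[:,:2]-c0)@np.array([a[1],-a[0]]);ok=(np.abs(w)<.04)&(np.abs(t)<.14)&(Q[:,2]>.012)&(Q[:,2]<.06)
t=t[ok];w=w[ok];z=Q[ok,2]
for lo in np.arange(-.13,.13,.005):
    k=(t>=lo)&(t<lo+.005)
    if k.any():print(round(lo,3),k.sum(),w[k].min().round(4),w[k].max().round(4),z[k].max().round(4))
from fit import fit_holder
fit_holder(W)
"
```

```text
t 2.75 pos [0.5143 0.0961 0.1507] heading -96.54 tilt 0.96 F [-0.    0.53 -0.22] T [-0.05 -0.01 -0.04] op 8.5 q6 1.68
d now frame cm [ 0.15  0.11 14.68] spin rad 0.008   d after spin [ 0.25 -0.12 14.67]
(335, 220) [0.5305 0.0822 0.0413]
(335, 370) [ 0.3796  0.0951 -0.0004]
(333, 100) [0.6148 0.0734 0.0229]
(300, 135) [0.5917 0.0995 0.0322]
(150, 120) [0.6231 0.2148 0.0189]
(205, 10) [0.7014 0.1602 0.022 ]
(250, 260) [ 0.496   0.1554 -0.0019]
-0.115 54 -0.0077 0.0037 0.0291
-0.11 114 -0.0079 0.0037 0.0298
-0.105 112 -0.0079 0.0037 0.0301
-0.1 114 -0.0079 0.005 0.032
-0.095 168 -0.0272 0.0236 0.0463
-0.09 517 -0.0284 0.0237 0.0474
-0.085 547 -0.0275 0.0243 0.048
-0.08 427 -0.0269 0.0229 0.046
-0.075 412 -0.0215 0.0169 0.0451
-0.07 381 -0.0217 0.0169 0.0448
-0.065 403 -0.0208 0.0169 0.0444
-0.06 392 -0.0209 0.0169 0.0446
-0.055 380 -0.0211 0.0169 0.0441
-0.05 409 -0.022 0.0169 0.0445
-0.045 391 -0.0221 0.0169 0.044
-0.04 383 -0.0213 0.0169 0.0443
-0.035 387 -0.0215 0.0169 0.0451
-0.03 384 -0.0216 0.0177 0.0442
-0.025 386 -0.0217 0.0177 0.0448
-0.02 383 -0.0219 0.0177 0.0441
-0.015 370 -
[... 502 characters left out ...]
.0205 0.0169 0.0439
0.07 271 -0.0208 0.0169 0.0439
0.075 579 -0.028 0.0238 0.047
0.08 334 -0.0275 0.0238 0.0471
0.085 117 -0.0275 0.0239 0.0467
0.095 31 -0.006 0.004 0.0293
0.1 64 -0.007 0.004 0.0293
0.105 69 -0.0071 0.004 0.0294
0.11 64 -0.0072 0.0039 0.0294
0.115 37 -0.0073 0.0039 0.029
rect ((614.8941650390625, 218.59837341308594), (106.53243255615234, 248.854248046875), 60.821044921875) z 0.019544402854152543
L top 633 [0.5207 0.2701 0.0811] ((522.6530151367188, 271.0257568359375), (33.6087646484375, 15.017984390258789), 62.252315521240234) 0.0885
L all 1428 [0.5216 0.2688 0.0717] ((522.7462158203125, 270.9051818847656), (36.328330993652344, 15.360404014587402), 61.85953903198242) 0.0885
```

send_rows(motion=[0.5,-0.2,3,0.008,8.5,0,0,3,0,8.5,0,0,3,0,8.5,0,0,2,0,8.5,0,0,1,0,8.5])

```text
time: 3.3
eef_pos: [0.5257, 0.0874, 0.0344]
tcp_rot: [-0.659, 0.752, -0.014, 0.009]
contact_force: [0.8, -0.6, -0.2]
opening: 0.996
```

```bash
python3 -c "
from go import *
delta((.516,.0920,.006),-97)
"
```

```text
t 3.3 pos [0.5257 0.0874 0.0344] heading -97.48 tilt 1.93 F [ 0.76 -0.6  -0.17] T [ 0.05  0.01 -0.01] op 8.51 q6 1.69
d now frame cm [-0.35  1.11  2.8 ] spin rad -0.0084   d after spin [-0.34  1.02  2.84]
```

send_rows(motion=[-0.35,1.0,0,-0.008,8.5,0,0,0,0,8.5,0,0,0,0,8.5])

```text
time: 3.6
eef_pos: [0.516, 0.0919, 0.0347]
tcp_rot: [-0.662, 0.749, -0.014, 0.01]
contact_force: [0.2, -0.4, 0.5]
opening: 0.994
```

```bash
cat >> go.py <<'E'
    print('tool z',M[:,2].round(4))
E
python3 -c "
from go import *
delta((.516,.0920,.006),-97)
"
```

```text
t 3.6 pos [0.516  0.0919 0.0347] heading -97.1 tilt 1.94 F [ 0.17 -0.41  0.48] T [-0.01 -0.04  0.02] op 8.49 q6 1.69
d now frame cm [-0.03  0.1   2.87] spin rad -0.0017   d after spin [-0.01 -0.    2.87]
tool z [ 0.0328 -0.0083 -0.9994]
```

send_rows(motion=[0,0.03,1,0,8.5,0,0.03,1,0,8.5,0,0.03,0.8,0,8.5,0,0,0,0,8.5])

```text
time: 4.0
eef_pos: [0.5184, 0.0919, 0.0075]
tcp_rot: [-0.662, 0.749, -0.016, 0.012]
contact_force: [-0.9, 0.7, 0.2]
opening: 0.993
```

```bash
python3 -c "
from go import *
delta((.516,.0920,.006),-97)
"
```

```text
t 4.0 pos [0.5184 0.0919 0.0075] heading -97.08 tilt 2.3 F [-0.92  0.75  0.22] T [-0.02  0.   -0.03] op 8.48 q6 1.69
d now frame cm [0.02 0.24 0.14] spin rad -0.0014   d after spin [0.02 0.24 0.15]
tool z [ 0.0392 -0.0084 -0.9992]
```

send_rows(motion=[0,0.2,0.1,0,8.5,0,0,0,0,4,0,0,0,0,3.5,0,0,0,0,3,0,0,0,0,3,0,0,0,0,3,0,0,0,0,3,0,0,0,0,3], grip_force=90)

```text
time: 4.8
eef_pos: [0.5168, 0.0921, 0.0065]
tcp_rot: [-0.662, 0.749, -0.016, 0.012]
contact_force: [-1.1, 0.5, -0.5]
opening: 0.441
```

```bash
python3 -c "
from go import *
delta((.516,.0920,.006),-97)
"
```

```text
t 4.8 pos [0.5168 0.0921 0.0065] heading -97.09 tilt 2.34 F [-1.06  0.49 -0.54] T [0.02 0.08 0.01] op 3.76 q6 1.69
d now frame cm [0.02 0.08 0.05] spin rad -0.0015   d after spin [0.02 0.07 0.05]
tool z [ 0.0399 -0.0084 -0.9992]
```

send_rows(motion=[0,0,-1,0,3,0,0,-2,0,3,0,0,-2,0,3,0,0,-2,0,3,0,0,-2,0,3,0,0,-2,0,3,0,0,-1.5,0,3,0,0,0,0,3,0,0,0,0,3])

```text
time: 5.7
eef_pos: [0.5075, 0.0936, 0.1361]
tcp_rot: [-0.662, 0.749, -0.014, 0.009]
contact_force: [-0.5, -0.3, -2.4]
opening: 0.442
```

```bash
python3 -c "
from go import *
delta((.516,.0920,.12),-97)
im,d=cams.read_camera('top');save('t3.png',im);np.save('t3.npy',d)
im,d=cams.read_camera('scene');save('s3.png',im);np.save('s3.npy',d)
im,d=cams.read_camera('wrist');save('w3.png',im);np.save('w3.npy',d)
"
```

```text
t 5.7 pos [0.5075 0.0936 0.1361] heading -97.08 tilt 1.9 F [-0.5  -0.3  -2.44] T [0.02 0.03 0.07] op 3.78 q6 1.69
d now frame cm [ 0.05 -0.81  1.64] spin rad -0.0013   d after spin [ 0.06 -0.87  1.61]
tool z [ 0.0323 -0.0078 -0.9994]
```

View pics/s3.png

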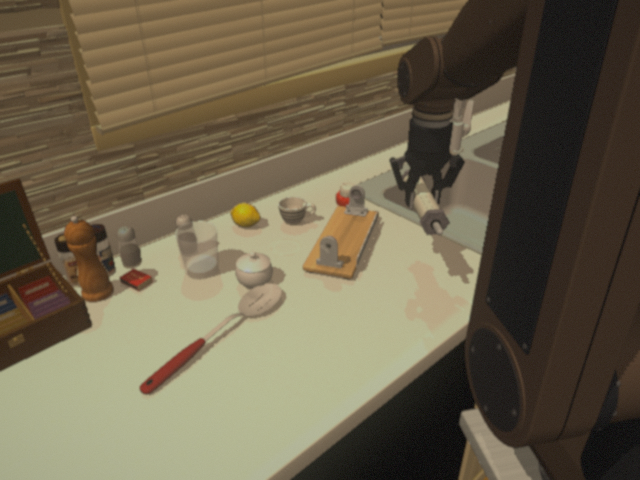

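View pics/w3.png

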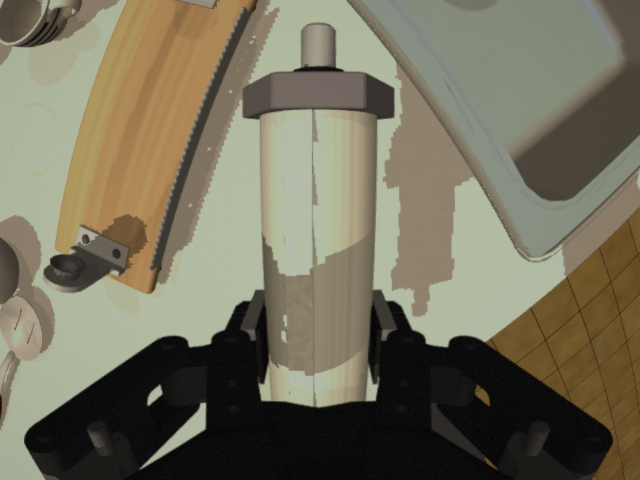

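```bash
cat > wr.py <<'E'
from go import *
def wcloud(d,s,tool=False):
    p=cams.camera_params('wrist')
    v,u=np.indices(d.shape);x=(u-p['cx'])/p['fx'];y=(v-p['cy'])/p['fy'];r=np.hypot(x,y)+1e-9
    k=np.tan(r)/r
    C=np.stack([x*k*d,y*k*d,d,np.ones_like(d)],-1)
    T=(C@p['mount'].T)[...,:3]; T[d<=0]=9
    return T if tool else T@R.from_quat(s['tcp_rot']).as_matrix().T+s['eef_pos']
def rollstat(d,s):
    T=wcloud(d,s,True)   # tool frame: far pin at -y
    M=R.from_quat(s['tcp_rot']).as_matrix()
    Q=T.reshape(-1,3);Q=Q[(np.abs(Q[:,0])<.035)&(Q[:,1]<-.02)&(Q[:,1]>-.14)&(Q[:,2]>-.05)&(Q[:,2]<.04)]
    rows=[]
    for y0 in np.arange(-.13,-.02,.006):
        k=Q[(Q[:,1]>=y0)&(Q[:,1]<y0+.006)]
        if len(k)<15: continue
        # fit ridge: min z (towards gripper) & x mid
        print('y %.3f n %d x %.4f %.4f zmin(2pct) %.4f'%(y0+.003,len(k),*np.percentile(k[:,0],[1,99]),np.percentile(k[:,2],3)))
        rows.append((y0+.003,np.percentile(k[:,0],[1,99]).mean(),np.percentile(k[:,2],3)))
    r=np.array(rows);q=r[(r[:,0]>-.075)]
    if len(q)>2:
        print('paper slope x',np.polyfit(q[:,0],q[:,1],1),' z',np.polyfit(q[:,0],q[:,2],1))
    print('far y min',Q[:,1].min(), 'world pitch: tool y', M[:,1].round(4))
E
python3 -c "
from wr import *
s=ctrl.get_state();rollstat(np.load('w3.npy'),s)
# top view of near end
W=cloud('top',np.load('t3.npy')).reshape(-1,3)
a=np.array([-.9925,.1222]);c0=s['eef_pos'][:2]
t=(W[:,:2]-c0)@a;w=(W[:,:2]-c0)@np.array([a[1],-a[0]])
for lo in np.arange(-.12,.13,.01):
    k=(t>=lo)&(t<lo+.01)&(abs(w)<.04)&(W[:,2]>.12)&(W[:,2]<.19)
    if k.sum()>5:print(round(lo+.005,3),k.sum(),w[k].min().round(4),w[k].max().round(4),np.percentile(W[k,2],97).round(4),t[k].max().round(4))
"
```

```text
y -0.109 n 404 x -0.0059 0.0051 zmin(2pct) -0.0179
y -0.103 n 569 x -0.0061 0.0055 zmin(2pct) -0.0182
y -0.097 n 504 x -0.0062 0.0055 zmin(2pct) -0.0201
y -0.091 n 1013 x -0.0249 0.0240 zmin(2pct) -0.0360
y -0.085 n 2968 x -0.0255 0.0247 zmin(2pct) -0.0363
y -0.079 n 3013 x -0.0250 0.0242 zmin(2pct) -0.0361
y -0.073 n 2319 x -0.0190 0.0183 zmin(2pct) -0.0336
y -0.067 n 2324 x -0.0190 0.0182 zmin(2pct) -0.0339
y -0.061 n 2310 x -0.0191 0.0183 zmin(2pct) -0.0341
y -0.055 n 2269 x -0.0192 0.0186 zmin(2pct) -0.0342
y -0.049 n 2246 x -0.0191 0.0184 zmin(2pct) -0.0346
y -0.043 n 2174 x -0.0191 0.0185 zmin(2pct) -0.0347
y -0.037 n 2098 x -0.0190 0.0182 zmin(2pct) -0.0349
y -0.031 n 2029 x -0.0192 0.0186 zmin(2pct) -0.0351
y -0.025 n 1921 x -0.0194 0.0183 zmin(2pct) -0.0353
y -0.019 n 635 x -0.0194 0.0189 zmin(2pct) -0.0355
paper slope x [-0.00034815 -0.00037511]  z [-0.03510068 -0.03621473]
far y min -0.11145240730976821 world pitch: tool y [-0.9919  0.123  -0.0313]
-0.105 37 -0.0044 0.0058 0.1592 -0.1
-0.095 31 -0.0059 0.0054 0.1621 -0.0912
-0.085 146 -0.0246 0.0262 0.177 -0.08
-0.075 151 -0.0246 0.0257 0.1763 -0.0706
-0.065 6 0.0191 0.02 0.1591 -0.0638
0.005 12 0.0254 0.0359 0.1895 0.0097
0.015 21 0.0171 0.0328 0.186 0.02
0.025 26 0.0147 0.0199 0.1646 0.0288
0.035 34 0.0131 0.02 0.1673 0.0388
0.045 47 0.0106 0.0201 0.1695 0.0499
0.055 54 0.009 0.0201 0.1721 0.06
0.065 65 0.0069 0.0204 0.1724 0.0699
0.075 77 0.0047 0.0259 0.1768 0.08
0.085 102 0.0029 0.0262 0.178 0.0899
0.095 46 -0.0031 0.0097 0.1634 0.0997
0.105 42 -0.0046 0.0058 0.1604 0.11
0.115 47 -0.0052 0.0065 0.1616 0.1199
0.125 9 -0.0033 0.004 0.1593 0.1233
```

```bash
cat > pl.py <<'E'
from wr import *
H=np.array([.6187,.2168]);PH=60.9
def target(s,psi,c=0,zax=.07,dx=0,H=H,PH=PH):
    p=np.radians(psi);x,y=np.array([0,.114-s/1000])+(.123-c/1000)*np.array([-np.sin(p),-np.cos(p)])
    x+=dx/1000;f=np.radians(PH)
    w=H+x*np.array([np.cos(f),np.sin(f)])+y*np.array([-np.sin(f),np.cos(f)])
    return (w[0],w[1],zax-.0165),PH-180-psi
E
python3 -c "
from pl import *
t=target(12,14,0,.15);print(t);delta(*t)"
```

```text
((np.float64(0.6193851932747351), np.float64(0.18236353464045774), 0.1335), -133.1)
t 5.85 pos [0.5072 0.0936 0.1352] heading -97.08 tilt 1.81 F [-0.51 -0.03 -2.99] T [ 0.01  0.   -0.01] op 3.78 q6 1.69
d now frame cm [-10.19 -10.03   0.44] spin rad 0.6287   d after spin [-14.15  -2.13   0.17]
tool z [ 0.0306 -0.0078 -0.9995]
```

send_rows(motion=[0,0,0,0.126,3,0,0,0,0.126,3,0,0,0,0.126,3,0,0,0,0.126,3,0,0,0,0.124,3,-2.2,-0.4,0,0,3,-2.4,-0.4,0,0,3,-2.4,-0.4,0,0,3,-2.4,-0.4,0,0,3,-2.4,-0.4,0,0,3,-1.5,-0.2,0,0,3,0,0,0,0,3])

```text
time: 7.05
eef_pos: [0.6106, 0.1746, 0.1174]
tcp_rot: [-0.385, 0.923, -0.004, -0.002]
contact_force: [0.2, -1.1, -1.6]
opening: 0.439
```

```bash
python3 -c "
from pl import *
t=target(12,14,0,.15);delta(*t)
im,d=cams.read_camera('top');save('t4.png',im);np.save('t4.npy',d)
s=ctrl.get_state()
im,d=cams.read_camera('wrist');save('w4.png',im);np.save('w4.npy',d)
rollstat(d,s)
from fit import fit_holder
fit_holder(wcloud(d,s))
"
```

```text
t 7.05 pos [0.6106 0.1746 0.1174] heading -134.71 tilt 0.56 F [ 0.24 -1.08 -1.61] T [ 0.02 -0.01  0.06] op 3.75 q6 2.48
d now frame cm [-1.16 -0.09 -1.62] spin rad -0.0281   d after spin [-1.17 -0.11 -1.61]
tool z [-7.0e-04 -9.7e-03 -1.0e+00]
y -0.109 n 371 x -0.0061 0.0049 zmin(2pct) -0.0179
y -0.103 n 554 x -0.0064 0.0052 zmin(2pct) -0.0182
y -0.097 n 521 x -0.0064 0.0052 zmin(2pct) -0.0191
y -0.091 n 902 x -0.0241 0.0228 zmin(2pct) -0.0360
y -0.085 n 2968 x -0.0258 0.0246 zmin(2pct) -0.0362
y -0.079 n 3046 x -0.0253 0.0241 zmin(2pct) -0.0361
y -0.073 n 2306 x -0.0192 0.0181 zmin(2pct) -0.0336
y -0.067 n 2320 x -0.0191 0.0180 zmin(2pct) -0.0338
y -0.061 n 2319 x -0.0193 0.0181 zmin(2pct) -0.0340
y -0.055 n 2278 x -0.0194 0.0183 zmin(2pct) -0.0342
y -0.049 n 2235 x -0.0195 0.0182 zmin(2pct) -0.0344
y -0.043 n 2177 x -0.0194 0.0182 zmin(2pct) -0.0347
y -0.037 n 2113 x -0.0192 0.0180 zmin(2pct) -0.0349
y -0.031 n 2024 x -0.0195 0.0183 zmin(2pct) -0.0351
y -0.025 n 1917 x -0.0196 0.0181 zmin(2pct) -0.0354
y -0.019 n 625 x -0.0199 0.0185 zmin(2pct) -0.0354
paper slope x [-0.00253698 -0.00073527]  z [-0.03534259 -0.03618226]
far y min -0.11119188253963046 world pitch: tool y [-0.7106  0.7036 -0.0054]
rect ((667.8572387695312, 203.45126342773438), (80.0427474975586, 149.08895874023438), 60.63467788696289) z 0.01890257234746457
R top 1302 [0.7175 0.1603 0.0811] ((717.3861083984375, 162.3633270263672), (33.44070816040039, 14.329727172851562), 61.4406852722168) 0.0883
R all 1975 [0.7163 0.1599 0.0756] ((717.190185546875, 162.06466674804688), (35.807960510253906, 14.373847961425781), 61.57185363769531) 0.0883
```

View pics/w4.png

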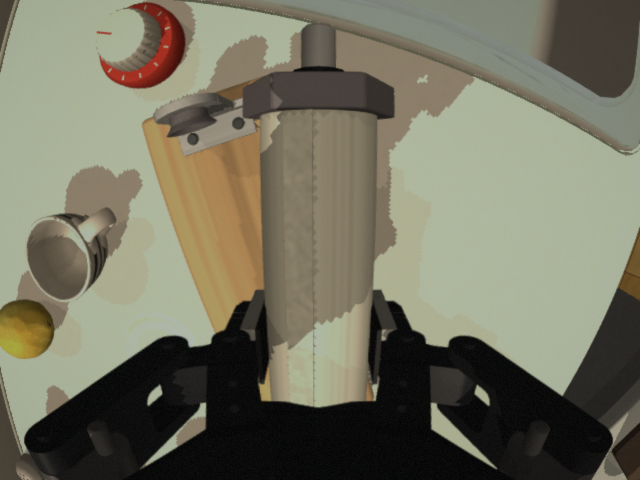

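View pics/t4.png

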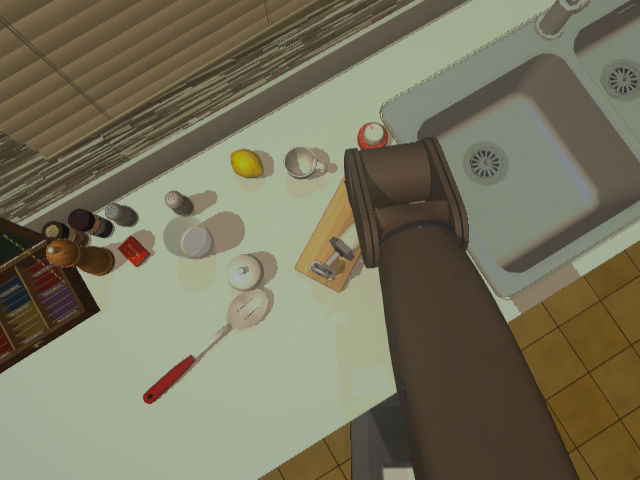

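The roll is held firmly. The tool's tilt drifts a little with each move, so I'll find out which moves cause it.

send_rows(motion=[-0.6,0,-0.9,-0.015,3,-0.6,0,-0.9,-0.013,3,0,0,0,0,3])

```text
time: 7.45
eef_pos: [0.6162, 0.1818, 0.1354]
tcp_rot: [-0.398, 0.917, -0.004, -0.005]
contact_force: [0.1, 0.2, -1.8]
opening: 0.441
```

```bash
cat >> pl.py <<'E'
def st(*a,**k):
    t=target(*a,**k);delta(*t);M=R.from_quat(ctrl.get_state()['tcp_rot']).as_matrix()
    print('PITCH (sprung end up +) deg',np.degrees(M[2,1]+.0352).round(2),'axis-roll',np.degrees(M[2,0]).round(2))
    f=np.radians(PH);y=M[:2,1];u=np.array([np.cos(f),np.sin(f)]);v=np.array([-np.sin(f),np.cos(f)])
    e=ctrl.get_state()['eef_pos'];yn=y/np.hypot(*y);
    for nm,L in(('sprung(free)',.123),('fixed',-.111)):
        q=e[:2]+L*yn-H;print(nm,'x_h %.1f y_h %.1f z %.1f'%(q@u*1000,q@v*1000,(e[2]+.0165+L*(M[2,1]+.0352))*1000))
E
python3 -c "
from pl import *
st(12,14,0,.15)"
```

```text
t 7.45 pos [0.6162 0.1818 0.1354] heading -133.06 tilt 0.71 F [ 0.06  0.23 -1.79] T [ 0.05 -0.05 -0.  ] op 3.76 q6 2.46
d now frame cm [-0.27 -0.19  0.19] spin rad 0.0007   d after spin [-0.26 -0.2   0.19]
tool z [-0.0057 -0.0109 -0.9999]
PITCH (sprung end up +) deg 1.83 axis-roll 0.68
sprung(free) x_h -2.2 y_h 104.6 z 155.8
fixed x_h -58.6 y_h -122.5 z 148.4
```

send_rows(motion=[-0.05,0,0.5,0,3,-0.05,0,0.5,0,3,-0.05,0,0.5,0,3,-0.05,0,0.5,0,3,-0.05,0,0.5,0,3,0,0,0.5,0,3])

```text
time: 8.05
eef_pos: [0.6175, 0.1829, 0.1039]
tcp_rot: [-0.398, 0.917, -0.004, -0.004]
contact_force: [-0.0, -1.1, -2.3]
opening: 0.439
```

```bash
python3 -c "
from pl import *
st(12,14,0,.12)"
```

```text
t 8.05 pos [0.6175 0.1829 0.1039] heading -133.09 tilt 0.69 F [-0.04 -1.11 -2.25] T [ 0.01 -0.04  0.03] op 3.75 q6 2.46
d now frame cm [-0.09 -0.17  0.04] spin rad 0.0003   d after spin [-0.09 -0.17  0.04]
tool z [-0.0047 -0.011  -0.9999]
PITCH (sprung end up +) deg 1.78 axis-roll 0.64
sprung(free) x_h -0.5 y_h 103.9 z 124.2
fixed x_h -57.0 y_h -123.2 z 116.9
```

Pitch is fixed by where I grasped with the tool leaning. It can't be commanded, so I'll set the roll down in front of the holder, regrasp it near its final heading so that it is level in the grip, and move slowly after that.

```bash
python3 -c "
from pl import *
delta((.54,.12,.12),-123)"
```

```text
t 8.05 pos [0.6175 0.1829 0.1039] heading -133.09 tilt 0.69 F [-0.04 -1.11 -2.25] T [ 0.01 -0.04  0.03] op 3.75 q6 2.46
d now frame cm [ 9.9   1.36 -1.51] spin rad -0.176   d after spin [ 9.5   3.08 -1.61]
tool z [-0.0047 -0.011  -0.9999]
```

send_rows(motion=[0,0,-1,0,3,0,0,-1,0,3,1.4,0.2,-0.1,0,3,1.8,0.25,-0.1,0,3,1.8,0.25,-0.1,0,3,1.8,0.25,-0.1,0,3,1.8,0.25,0,0,3,1.3,0.15,0,0,3,0,0,0,-0.088,3,0,0,0,-0.088,3,0,0,0,0,3])

```text
time: 9.15
eef_pos: [0.542, 0.118, 0.1418]
tcp_rot: [-0.48, 0.877, -0.007, 0.003]
contact_force: [0.6, 0.4, -2.1]
opening: 0.44
```

```bash
python3 -c "
from pl import *
delta((.54,.12,.04),-123)
s=ctrl.get_state();im,d=cams.read_camera('wrist');save('w5.png',im);rollstat(d,s)
st(12,0)
"
```

```text
t 9.15 pos [0.542  0.118  0.1418] heading -122.64 tilt 0.88 F [ 0.58  0.38 -2.15] T [-0.04  0.02  0.05] op 3.75 q6 2.18
d now frame cm [-0.08  0.43 10.17] spin rad 0.0063   d after spin [-0.06  0.28 10.18]
tool z [ 0.0115 -0.0101 -0.9999]
y -0.109 n 384 x -0.0061 0.0050 zmin(2pct) -0.0179
y -0.103 n 564 x -0.0063 0.0053 zmin(2pct) -0.0183
y -0.097 n 508 x -0.0063 0.0053 zmin(2pct) -0.0190
y -0.091 n 942 x -0.0245 0.0233 zmin(2pct) -0.0360
y -0.085 n 2979 x -0.0257 0.0246 zmin(2pct) -0.0363
y -0.079 n 3025 x -0.0252 0.0240 zmin(2pct) -0.0362
y -0.073 n 2307 x -0.0191 0.0181 zmin(2pct) -0.0336
y -0.067 n 2345 x -0.0192 0.0180 zmin(2pct) -0.0338
y -0.061 n 2295 x -0.0192 0.0181 zmin(2pct) -0.0341
y -0.055 n 2291 x -0.0193 0.0183 zmin(2pct) -0.0342
y -0.049 n 2232 x -0.0192 0.0182 zmin(2pct) -0.0345
y -0.043 n 2180 x -0.0193 0.0182 zmin(2pct) -0.0347
y -0.037 n 2088 x -0.0191 0.0180 zmin(2pct) -0.0349
y -0.031 n 2038 x -0.0194 0.0184 zmin(2pct) -0.0351
y -0.025 n 1929 x -0.0195 0.0181 zmin(2pct) -0.0353
y -0.019 n 595 x -0.0197 0.0187 zmin(2pct) -0.0353
paper slope x [-0.00142626 -0.00061255]  z [-0.03342291 -0.03609649]
far y min -0.11128436387774548 world pitch: tool y [-0.842   0.5393 -0.0151]
t 9.2 pos [0.5423 0.1181 0.1419] heading -122.73 tilt 0.89 F [ 0.12  1.03 -2.64] T [-0.01 -0.    0.03] op 3.75 q6 2.18
d now frame cm [-12.59  -3.05   8.87] spin rad -0.0633   d after spin [-12.34  -3.98   8.84]
tool z [ 0.0119 -0.01   -0.9999]
PITCH (sprung end up +) deg 1.13 axis-roll 0.12
sprung(free) x_h -115.7 y_h 141.5 z 160.9
fixed x_h -130.5 y_h -92.0 z 156.2
```

View pics/w5.png

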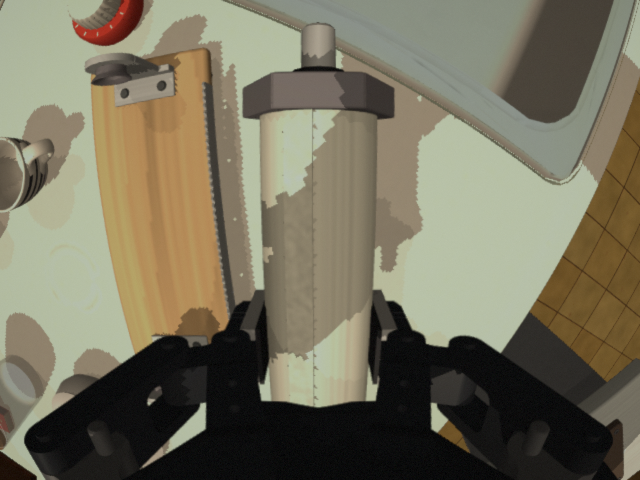

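send_rows(motion=[0,0,2.5,0,3,0,0,2.5,0,3,0,0,2.5,0,3,0,0,1.5,0,3,0,0,1,0,3,0,0,0.5,0,3])

```text
time: 9.8
eef_pos: [0.5492, 0.1177, 0.0393]
tcp_rot: [-0.475, 0.88, -0.01, 0.008]
contact_force: [-0.2, -0.0, -3.3]
opening: 0.445
```

```bash
python3 -c "
from pl import *
delta((.54,.12,.009),-123)
st(12,0)
"
```

```text
t 9.8 pos [0.5492 0.1177 0.0393] heading -123.31 tilt 1.48 F [-0.24 -0.05 -3.3 ] T [ 0.03  0.04 -0.02] op 3.8 q6 2.2
d now frame cm [0.33 0.98 3.  ] spin rad -0.0054   d after spin [0.31 0.9  3.03]
tool z [ 0.0242 -0.0092 -0.9997]
t 9.8 pos [0.5492 0.1177 0.0393] heading -123.31 tilt 1.48 F [-0.24 -0.05 -3.3 ] T [ 0.03  0.04 -0.02] op 3.8 q6 2.2
d now frame cm [-12.26  -2.49  -1.29] spin rad -0.0734   d after spin [-12.04  -3.35  -1.42]
tool z [ 0.0242 -0.0092 -0.9997]
PITCH (sprung end up +) deg 0.57 axis-roll -0.32
sprung(free) x_h -111.4 y_h 135.1 z 57.0
fixed x_h -128.6 y_h -98.2 z 54.7
```

send_rows(motion=[0.1,0.2,0.6,0,3,0,0.2,0.6,0,3,0,0.2,0.6,0,3,0,0.2,0.5,0,3,0,0,0.4,0,3])

```text
time: 10.3
eef_pos: [0.5443, 0.1215, 0.0126]
tcp_rot: [-0.474, 0.88, -0.011, 0.011]
contact_force: [-0.5, 0.2, -1.6]
opening: 0.442
```

```bash
python3 -c "
from pl import *
st(12,0)
"
```

```text
t 10.3 pos [0.5443 0.1215 0.0126] heading -123.38 tilt 1.73 F [-0.51  0.21 -1.63] T [ 0.01  0.02 -0.03] op 3.77 q6 2.21
d now frame cm [-12.24  -3.18  -3.9 ] spin rad -0.0747   d after spin [-11.94  -3.96  -4.09]
tool z [ 0.0289 -0.0089 -0.9995]
PITCH (sprung end up +) deg 0.35 axis-roll -0.48
sprung(free) x_h -110.2 y_h 141.3 z 29.9
fixed x_h -127.8 y_h -92.0 z 28.4
```

send_rows(motion=[0,0,0.3,0,3,0,0,0.25,0,3,0,0,0,0,5.5,0,0,0,0,5.5,0,0,0,0,5.5,0,0,0,0,5.5])

```text
time: 10.9
eef_pos: [0.5466, 0.1216, 0.0084]
tcp_rot: [-0.474, 0.88, -0.012, 0.012]
contact_force: [0.2, 0.5, -0.2]
opening: 0.64
```

```bash
python3 -c "
from pl import *
st(12,0)
"
```

```text
t 10.9 pos [0.5466 0.1216 0.0084] heading -123.38 tilt 1.96 F [ 0.22  0.47 -0.16] T [0.03 0.02 0.05] op 5.47 q6 2.21
d now frame cm [-12.12  -3.01  -4.28] spin rad -0.0748   d after spin [-11.83  -3.77  -4.51]
tool z [ 0.0331 -0.0087 -0.9994]
PITCH (sprung end up +) deg 0.16 axis-roll -0.62
sprung(free) x_h -109.0 y_h 139.3 z 25.3
fixed x_h -126.6 y_h -94.0 z 24.6
```

send_rows(motion=[0,0,-4,0,6.5,0,0,-4,0,6.5,0,0,0,0,6.5,0,0,0,0,6.5])

```text
time: 11.3
eef_pos: [0.5436, 0.1222, 0.0904]
tcp_rot: [-0.474, 0.88, -0.011, 0.012]
contact_force: [-0.4, -0.8, -0.2]
opening: 0.756
```

```bash
python3 -c "
from pl import *
st(12,0)
"
```

```text
t 11.3 pos [0.5436 0.1222 0.0904] heading -123.4 tilt 1.86 F [-0.38 -0.8  -0.21] T [-0.04  0.07 -0.02] op 6.46 q6 2.2
d now frame cm [-12.16  -3.03   3.9 ] spin rad -0.075   d after spin [-11.92  -4.06   3.69]
tool z [ 0.0312 -0.0088 -0.9995]
PITCH (sprung end up +) deg 0.25 axis-roll -0.56
sprung(free) x_h -110.0 y_h 142.2 z 107.4
fixed x_h -127.6 y_h -91.1 z 106.4
```

send_rows(motion=[0,0,-2,0,6.5,0,0,-2,0,6.5,-1.3,-2,0,0,6.5,-1.3,-2,0,0,6.5,-1.3,-2,0,0,6.5,-1.3,-2,0,0,6.5,-1.3,-2,0,0,6.5,0,0,0,0,6.5])

```text
time: 12.1
eef_pos: [0.6599, 0.1213, 0.1229]
tcp_rot: [-0.474, 0.88, -0.008, 0.004]
contact_force: [-0.4, 0.1, 0.9]
opening: 0.757
```

```bash
python3 -c "
from pl import *
delta((.546,.1216,.11),-123.4)
"
```

```text
t 12.1 pos [0.6599 0.1213 0.1229] heading -123.41 tilt 1.02 F [-0.45  0.13  0.85] T [-0.02  0.02 -0.01] op 6.46 q6 2.19
d now frame cm [6.24 9.54 1.12] spin rad -0.0002   d after spin [6.24 9.52 1.29]
tool z [ 0.015  -0.0095 -0.9998]
```

send_rows(motion=[2.6,4,0,0,6.5,2.6,4,0,0,6.5,1.04,1.5,0,0,6.5,0,0,0,0,6.5])

```text
time: 12.5
eef_pos: [0.5368, 0.121, 0.1112]
tcp_rot: [-0.474, 0.881, -0.004, -0.003]
contact_force: [0.0, -1.1, 0.2]
opening: 0.759
```

```bash
python3 -c "
from pl import *
delta((.546,.1216,.01),-123.4)
"
```

```text
t 12.5 pos [0.5368 0.121  0.1112] heading -123.46 tilt 0.59 F [ 0.03 -1.12  0.23] T [0.   0.   0.01] op 6.48 q6 2.2
d now frame cm [-0.65 -0.69 10.11] spin rad -0.001   d after spin [-0.56 -0.73 10.12]
tool z [-0.0021 -0.0101 -0.9999]
```

send_rows(motion=[-0.6,-0.7,0,0,6.5,0,0,0,0,6.5,0,0,4,0,6.5,0,0,4,0,6.5,0,0,0,0,6.5,0,0,0,0,6.5])

```text
time: 13.1
eef_pos: [0.5543, 0.1214, 0.0317]
tcp_rot: [-0.473, 0.881, -0.006, 0.001]
contact_force: [0.8, 0.3, 0.4]
opening: 0.759
```

```bash
python3 -c "
from pl import *
delta((.546,.1216,.007),-123.4)
s=ctrl.get_state();im,d=cams.read_camera('wrist');save('w6.png',im);np.save('w6.npy',d)
W=wcloud(d,s).reshape(-1,3);f=np.radians(146.6);a=np.array([np.cos(f),np.sin(f)]);n=np.array([a[1],-a[0]])
t=(W[:,:2]-s['eef_pos'][:2])@a;w=(W[:,:2]-s['eef_pos'][:2])@n
for lo in np.arange(-.13,.13,.008):
    k=(t>=lo)&(t<lo+.008)&(abs(w)<.035)&(W[:,2]>.012)&(W[:,2]<.055)
    if k.sum()>9:print(round(lo+.004,3),k.sum(),np.percentile(w[k],1).round(4),np.percentile(w[k],99).round(4),t[k].min().round(4),t[k].max().round(4),np.percentile(W[k,2],97).round(4))
"
```

```text
t 13.1 pos [0.5543 0.1214 0.0317] heading -123.49 tilt 0.68 F [0.8  0.27 0.42] T [ 0.03 -0.    0.01] op 6.48 q6 2.2
d now frame cm [0.43 0.73 2.46] spin rad -0.0016   d after spin [0.43 0.7  2.47]
tool z [ 0.0069 -0.0097 -0.9999]
-0.102 255 -0.01 0.0015 -0.1024 -0.098 0.0284
-0.094 599 -0.0105 0.0015 -0.098 -0.09 0.0286
-0.086 702 -0.0135 0.0043 -0.09 -0.082 0.0315
-0.078 2245 -0.0297 0.0208 -0.082 -0.074 0.0459
-0.07 2594 -0.0292 0.0204 -0.074 -0.066 0.0458
-0.062 2123 -0.0235 0.0146 -0.066 -0.058 0.0428
-0.054 2107 -0.0232 0.0143 -0.058 -0.05 0.0428
-0.046 2070 -0.0233 0.0144 -0.05 -0.042 0.043
-0.038 1979 -0.0232 0.0141 -0.042 -0.034 0.0428
-0.03 1900 -0.0232 0.0144 -0.034 -0.026 0.0429
-0.022 1822 -0.0232 0.0142 -0.026 -0.018 0.0428
-0.014 1987 -0.0345 0.0346 -0.018 -0.01 0.0525
-0.006 2038 -0.0322 0.0333 -0.01 -0.002 0.0532
0.002 1903 -0.0322 0.0333 -0.002 0.006 0.053
0.01 1623 -0.0321 0.0333 0.006 0.014 0.0514
0.018 1311 -0.0235 0.0145 0.014 0.022 0.0427
0.026 1211 -0.0234 0.0144 0.022 0.03 0.0425
0.034 1111 -0.0237 0.0142 0.03 0.038 0.0427
0.042 842 -0.0238 0.0144 0.038 0.046 0.0425
0.05 108 -0.0243 0.0146 0.046 0.0538 0.037
```

View pics/w6.png

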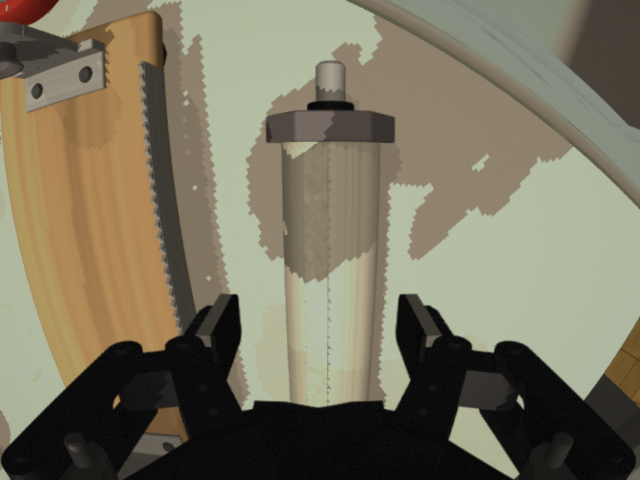

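send_rows(motion=[0.2,0.3,0.5,0,6.5,0.2,0.3,0.5,0,6.5,0.03,0.3,0.5,0,6.5,0,0.05,0.5,0,6.5,0,0.05,0.4,0,6.5,0,0,0,0,6.5])

```text
time: 13.75
eef_pos: [0.5468, 0.1236, 0.0119]
tcp_rot: [-0.473, 0.881, -0.008, 0.005]
contact_force: [0.0, 0.2, -0.3]
opening: 0.762
```

```bash
python3 -c "
from pl import *
f=np.radians(146.6);a=np.array([np.cos(f),np.sin(f)]);n=np.array([a[1],-a[0]])
c=np.array([.5543,.1214])+.0088*a-.0045*n;print(c)
delta((*c,.0065),-123.4)
"
```

```text
[0.54447618 0.12248742]
t 13.75 pos [0.5468 0.1236 0.0119] heading -123.48 tilt 1.1 F [ 0.01  0.2  -0.29] T [ 0.01 -0.02  0.02] op 6.51 q6 2.21
d now frame cm [0.22 0.14 0.53] spin rad -0.0014   d after spin [0.22 0.13 0.54]
tool z [ 0.0168 -0.0092 -0.9998]
```

send_rows(motion=[0.2,0.15,0.25,0,6.5,0,0,0.25,0,6.5,0,0,0,0,3.5,0,0,0,0,3,0,0,0,0,3,0,0,0,0,3,0,0,0,0,3,0,0,0,0,3], grip_force=90)

```text
time: 14.55
eef_pos: [0.5446, 0.1225, 0.007]
tcp_rot: [-0.474, 0.881, -0.008, 0.005]
contact_force: [-0.1, -0.4, 0.0]
opening: 0.44
```

```bash
python3 -c "
from pl import *
delta((.5445,.1225,.0065),-123.4)
M=R.from_quat(ctrl.get_state()['tcp_rot']).as_matrix();print(M[2])
"
```

```text
t 14.55 pos [0.5446 0.1225 0.007 ] heading -123.47 tilt 1.1 F [-0.11 -0.38  0.01] T [ 0.01  0.03 -0.05] op 3.76 q6 2.21
d now frame cm [0.01 0.01 0.05] spin rad -0.0013   d after spin [0.01 0.01 0.05]
tool z [ 0.0168 -0.0095 -0.9998]
[-0.0013634  -0.01922275 -0.9998143 ]
```

send_rows(motion=[0,0,-0.8,0,3,0,0,-0.8,0,3,0,0,-0.8,0,3,0,0,-0.8,0,3,0,0,-0.8,0,3,0,0,-0.8,0,3,0,0,0,0.055,3,0,0,0,0.055,3,0,0,0,0.055,3,0,0,0,0,3])

```text
time: 15.55
eef_pos: [0.5438, 0.1231, 0.0615]
tcp_rot: [-0.397, 0.918, -0.008, 0.007]
contact_force: [0.0, -0.5, -1.5]
opening: 0.438
```

```bash
sed -i 's/\.0352/.0192/g; s/\.0165/.016/g' pl.py; python3 -c "
from pl import *
st(13,14,0,.072)
s=ctrl.get_state();im,d=cams.read_camera('wrist');save('w7.png',im);rollstat(d,s)
"
```

```text
t 15.55 pos [0.5438 0.1231 0.0615] heading -133.25 tilt 1.2 F [ 0.02 -0.5  -1.46] T [ 0.   -0.05  0.01] op 3.74 q6 2.38
d now frame cm [-9.52 -1.53  0.64] spin rad -0.0026   d after spin [-9.52 -1.57  0.55]
tool z [ 0.0187 -0.0095 -0.9998]
PITCH (sprung end up +) deg -0.05 axis-roll -0.34
sprung(free) x_h -88.2 y_h 139.1 z 77.4
fixed x_h -145.5 y_h -87.8 z 77.6
y -0.109 n 427 x -0.0067 0.0049 zmin(2pct) -0.0197
y -0.103 n 588 x -0.0067 0.0052 zmin(2pct) -0.0197
y -0.097 n 541 x -0.0067 0.0063 zmin(2pct) -0.0216
y -0.091 n 973 x -0.0253 0.0239 zmin(2pct) -0.0372
y -0.085 n 3049 x -0.0259 0.0244 zmin(2pct) -0.0375
y -0.079 n 3061 x -0.0255 0.0240 zmin(2pct) -0.0373
y -0.073 n 2369 x -0.0194 0.0179 zmin(2pct) -0.0346
y -0.067 n 2360 x -0.0194 0.0178 zmin(2pct) -0.0347
y -0.061 n 2326 x -0.0194 0.0181 zmin(2pct) -0.0347
y -0.055 n 2306 x -0.0197 0.0181 zmin(2pct) -0.0349
y -0.049 n 2260 x -0.0194 0.0179 zmin(2pct) -0.0350
y -0.043 n 2180 x -0.0193 0.0181 zmin(2pct) -0.0351
y -0.037 n 2087 x -0.0195 0.0179 zmin(2pct) -0.0352
y -0.031 n 2028 x -0.0193 0.0182 zmin(2pct) -0.0353
y -0.025 n 1913 x -0.0196 0.0181 zmin(2pct) -0.0354
y -0.019 n 632 x -0.0198 0.0187 zmin(2pct) -0.0354
paper slope x [ 0.00288882 -0.00055753]  z [-0.01625525 -0.03577543]
far y min -0.11168251712253918 world pitch: tool y [-0.7281  0.6851 -0.0201]
```

send_rows(motion=[0,-0.9,0.1,0,3,0,-0.9,0.1,0,3,0,-0.9,0.1,0,3,0,-0.9,0,0,3,0,0,0,0,3])

```text
time: 16.1
eef_pos: [0.5732, 0.0957, 0.0595]
tcp_rot: [-0.398, 0.917, -0.008, 0.007]
contact_force: [0.6, 0.7, -2.2]
opening: 0.446
```

```bash
python3 -c "
from pl import *
st(13,14,0,.072)
"
```

```text
t 16.1 pos [0.5732 0.0957 0.0595] heading -133.06 tilt 1.27 F [ 0.63  0.69 -2.22] T [-0.06 -0.02  0.03] op 3.81 q6 2.33
d now frame cm [-9.51  2.45  0.36] spin rad 0.0007   d after spin [-9.51  2.45  0.35]
tool z [ 0.0199 -0.0099 -0.9998]
PITCH (sprung end up +) deg -0.12 axis-roll -0.37
sprung(free) x_h -98.2 y_h 100.2 z 75.3
fixed x_h -154.7 y_h -126.8 z 75.8
```

send_rows(motion=[-0.9,0.23,0,0,3,-0.9,0.23,0,0,3,-0.9,0.23,0,0,3,-0.9,0.23,0,0,3,-0.9,0.23,0,0,3,-0.9,0.23,0,0,3,0,0,0,0,3])

```text
time: 16.8
eef_pos: [0.6021, 0.1504, 0.0591]
tcp_rot: [-0.399, 0.917, -0.008, 0.007]
contact_force: [-0.6, 0.0, -2.1]
opening: 0.439
```

```bash
python3 -c "
from pl import *
st(13,14,0,.072)
im,d=cams.read_camera('top');save('t8.png',im[180:330,260:460].repeat(3,0).repeat(3,1));np.save('t8.npy',d)
im,d=cams.read_camera('scene');save('s8.png',im[150:300,250:450].repeat(3,0).repeat(3,1));
s=ctrl.get_state();im,d=cams.read_camera('wrist');save('w8.png',im);np.save('w8.npy',d)
"
```

```text
t 16.8 pos [0.6021 0.1504 0.0591] heading -132.99 tilt 1.21 F [-0.62  0.03 -2.13] T [-0.02  0.05  0.02] op 3.75 q6 2.41
d now frame cm [-3.54  0.82  0.32] spin rad 0.0019   d after spin [-3.54  0.82  0.31]
tool z [ 0.0191 -0.0089 -0.9998]
PITCH (sprung end up +) deg -0.05 axis-roll -0.38
sprung(free) x_h -36.5 y_h 101.6 z 75.0
fixed x_h -92.8 y_h -125.5 z 75.2
```

View pics/t8.png

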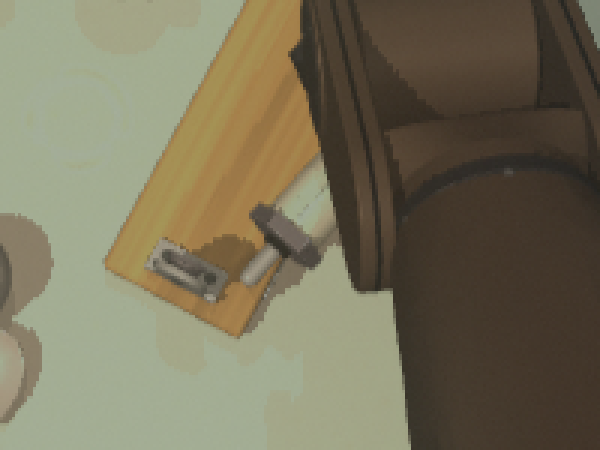

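View pics/s8.png

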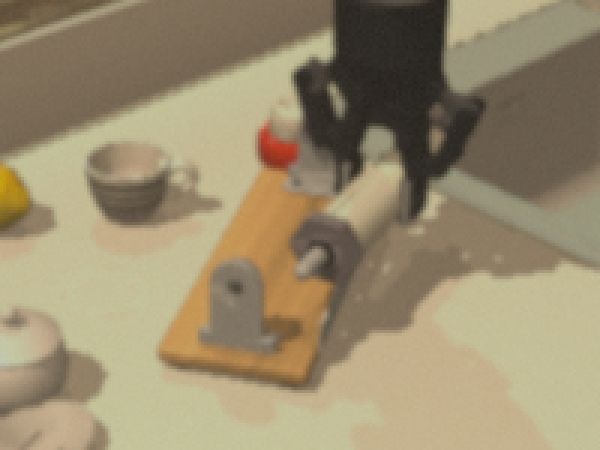

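View pics/w8.png

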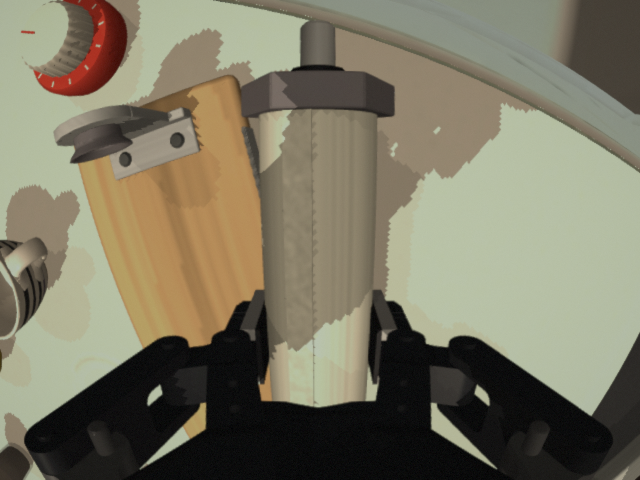

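```bash
python3 -c "
from pl import *
from fit import fit_holder
s=ctrl.get_state()
W=wcloud(np.load('w8.npy'),s);print('wrist');fit_holder(W)
T=cloud('top',np.load('t8.npy'));print('top');fit_holder(T)
f=np.radians(PH);u=np.array([np.cos(f),np.sin(f)]);v=np.array([-np.sin(f),np.cos(f)])
for nm,C in(('top',T),('wrist',W)):
    Q=C.reshape(-1,3);X=(Q[:,:2]-H)@u*1000;Y=(Q[:,:2]-H)@v*1000;Z=Q[:,2]*1000
    # pin region
    k=(Z>70)&(Z<90)&(X>-50)&(X<-22)&(Y>75)&(Y<115)
    if k.sum(): print(nm,'pin',k.sum(),'Ymax',Y[k].max(),'near tip X',X[k&(Y>92)].min(),X[k&(Y>92)].max(), X[k&(Y>92)].mean(),Y[k&(Y>92)].mean(),Z[k&(Y>92)].max())
    for sg in(1,-1):
        k=(Z>60)&(Z<95)&(abs(X)<20)&(sg*Y>95)&(sg*Y<128)
        if k.sum()>5:
            print(nm,'cheek',sg,k.sum(),'X',np.percentile(X[k],[1,99]).round(1),'Y',np.percentile(Y[k],[1,50,99]).round(1),'Zmax',Z[k].max().round(1))
            c=k&(Z>82); print('   top part Z>82: X',np.percentile(X[c],[2,98]).round(1),'Y',np.percentile(Y[c],[2,50,98]).round(1), 'mean',X[c].mean().round(1))
"
```

```text
wrist
rect ((672.15283203125, 185.8511199951172), (105.97431945800781, 139.88619995117188), 61.041812896728516) z 0.018849780646477965
R top 2002 [0.7166 0.1585 0.0809] ((716.9077758789062, 161.15260314941406), (33.04457092285156, 14.43136215209961), 60.77720642089844) 0.0884
R all 3456 [0.7152 0.1576 0.0742] ((716.9924926757812, 161.4169158935547), (36.06375503540039, 14.545190811157227), 60.76777267456055) 0.0884
top
rect ((619.1127319335938, 217.1463623046875), (103.57032775878906, 261.79290771484375), 61.1636962890625) z 0.02017417228481788
L top 177 [0.5201 0.2532 0.0812] ((519.9387817382812, 253.645263671875), (70.4908218383789, 24.14024543762207), 89.14588165283203) 0.0897
L all 208 [0.5197 0.2557 0.0794] ((520.3433837890625, 253.8744659423828), (26.444730758666992, 71.11141967773438), 0.3015851676464081) 0.0897
R top 109 [0.7179 0.1616 0.0823] ((716.9874877929688, 162.09500122070312), (32.46528625488281, 13.849757194519043), 59.9376220703125) 0.0913
R all 175 [0.7174 0.1623 0.0756] ((716.9450073242188, 162.08836364746094), (35.51081466674805, 14.413114547729492), 61.643306732177734) 0.0913
top pin 94 Ymax 101.89419512612028 near tip X -44.18563226165717 -32.62561401636003 -38.44421024299322 96.80817208484312 83.91809802392925
top cheek 1 130 X [-17.2  16.7] Y [105.  114.4 120.5] Zmax 89.7
   top part Z>82: X [-12.8  10.5] Y [105.2 115.3 118.4] mean -0.7
top cheek -1 164 X [-17.   16.6] Y [-119.3 -114.2 -105.5] Zmax 91.3
   top part Z>82: X [-11.4  11.7] Y [-119.3 -115.4 -105.8] mean 0.3
wrist cheek -1 3066 X [-17.8  14.9] Y [-119.5 -114.7 -105.8] Zmax 88.4
   top part Z>82: X [-11.4  10.9] Y [-119.5 -116.7 -106.2] mean -1.8
```

send_rows(motion=[-0.7,0.17,0.1,0,3,-0.7,0.17,0.1,0,3,-0.7,0.17,0.1,0,3,-0.7,0.17,0.1,0,3,-0.6,0.14,0.1,0,3,0,0,0,0,3])

```text
time: 17.55
eef_pos: [0.6199, 0.1812, 0.0532]
tcp_rot: [-0.398, 0.918, -0.008, 0.006]
contact_force: [-1.0, 0.4, -2.9]
opening: 0.441
```

```bash
python3 -c "
from pl import *
st(10,13,0,.070)
im,d=cams.read_camera('top');save('t9.png',im[180:330,260:460].repeat(3,0).repeat(3,1));np.save('t9.npy',d)
"
```

```text
t 17.55 pos [0.6199 0.1812 0.0532] heading -133.15 tilt 1.13 F [-0.97  0.38 -2.95] T [ 0.08 -0.   -0.  ] op 3.76 q6 2.46
d now frame cm [-0.22  0.31 -0.09] spin rad -0.0183   d after spin [-0.22  0.3  -0.08]
tool z [ 0.0174 -0.0094 -0.9998]
PITCH (sprung end up +) deg 0.0 axis-roll -0.29
sprung(free) x_h -0.7 y_h 101.0 z 69.2
fixed x_h -57.5 y_h -126.0 z 69.2
```

View pics/t9.png

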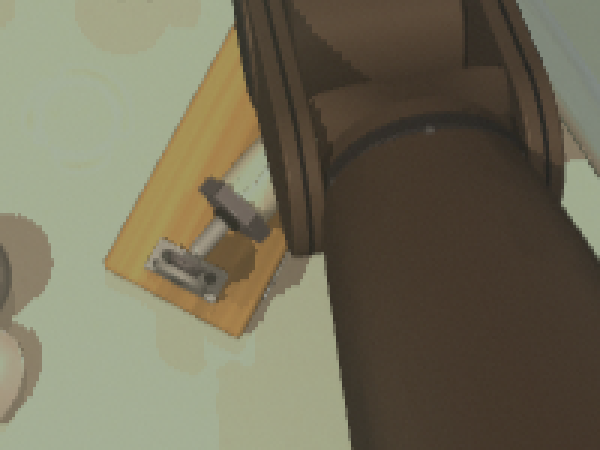

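```bash
python3 -c "
from pl import *
for a in((9,13),(5,11.5),(2,10)):
    print(a);delta(*target(*a,0,.070))
"
```

```text
(9, 13)
t 17.6 pos [0.6196 0.1809 0.0531] heading -133.15 tilt 1.12 F [ 0.41 -0.42 -1.44] T [ 0.01 -0.06 -0.02] op 3.76 q6 2.46
d now frame cm [-0.23  0.41 -0.09] spin rad -0.0184   d after spin [-0.24  0.41 -0.09]
tool z [ 0.0171 -0.0096 -0.9998]
(5, 11.5)
t 17.6 pos [0.6196 0.1809 0.0531] heading -133.15 tilt 1.12 F [ 0.41 -0.42 -1.44] T [ 0.01 -0.06 -0.02] op 3.76 q6 2.46
d now frame cm [-0.46  0.81 -0.1 ] spin rad -0.0446   d after spin [-0.49  0.79 -0.09]
tool z [ 0.0171 -0.0096 -0.9998]
(2, 10)
t 17.6 pos [0.6196 0.1809 0.0531] heading -133.15 tilt 1.12 F [ 0.41 -0.42 -1.44] T [ 0.01 -0.06 -0.02] op 3.76 q6 2.46
d now frame cm [-0.7   1.12 -0.1 ] spin rad -0.0707   d after spin [-0.78  1.07 -0.09]
tool z [ 0.0171 -0.0096 -0.9998]
```

send_rows(motion=[-0.12,0.2,-0.06,-0.01,3,-0.12,0.2,-0.06,-0.01,3,-0.12,0.2,-0.03,-0.012,3,-0.12,0.2,0,-0.012,3,0,0,0,0,3])

```text
time: 18.1
eef_pos: [0.6162, 0.1902, 0.0546]
tcp_rot: [-0.419, 0.908, -0.008, 0.005]
contact_force: [0.1, 0.9, -2.3]
opening: 0.436
```

```bash
python3 -c "
from pl import *
st(2,10,0,.070)
"
```

```text
t 18.1 pos [0.6162 0.1902 0.0546] heading -130.42 tilt 1.1 F [ 0.09  0.89 -2.27] T [ 0.07 -0.04  0.01] op 3.72 q6 2.43
d now frame cm [-0.27  0.22  0.06] spin rad -0.0231   d after spin [-0.28  0.22  0.06]
tool z [ 0.0164 -0.0099 -0.9998]
PITCH (sprung end up +) deg 0.02 axis-roll -0.18
sprung(free) x_h -0.3 y_h 109.8 z 70.6
fixed x_h -46.2 y_h -119.6 z 70.6
```

send_rows(motion=[-0.13,0.15,0.03,-0.012,3,-0.13,0.15,0.03,-0.012,3,-0.03,0.15,0,-0.01,3,0,0,0,0,3])

```text
time: 18.5
eef_pos: [0.616, 0.1954, 0.0547]
tcp_rot: [-0.436, 0.9, -0.009, 0.007]
contact_force: [0.1, 0.4, -2.9]
opening: 0.437
```

```bash
python3 -c "
from pl import *
st(0,9,5,.070)
"
```

```text
t 18.5 pos [0.616  0.1954 0.0547] heading -128.34 tilt 1.31 F [ 0.09  0.41 -2.86] T [-0.06 -0.06  0.03] op 3.73 q6 2.4
d now frame cm [-0.06  0.57  0.05] spin rad -0.0041   d after spin [-0.06  0.57  0.07]
tool z [ 0.0207 -0.0099 -0.9997]
PITCH (sprung end up +) deg -0.18 axis-roll -0.29
sprung(free) x_h -0.2 y_h 113.3 z 70.3
fixed x_h -37.8 y_h -117.6 z 71.0
```

send_rows(motion=[-0.03,0.2,0,0,3,-0.03,0.2,0,0,3,0,0.2,0,0,3,0,0,0,0,3])

```text
time: 18.9
eef_pos: [0.6146, 0.1971, 0.0559]
tcp_rot: [-0.437, 0.899, -0.013, 0.009]
contact_force: [2.4, -2.9, -1.5]
opening: 0.441
```

```bash
python3 -c "
from pl import *
st(0,9,12,.070)
"
```

```text
t 18.9 pos [0.6146 0.1971 0.0559] heading -128.19 tilt 1.83 F [ 2.39 -2.91 -1.48] T [-0.39 -0.38  0.02] op 3.76 q6 2.41
d now frame cm [-0.02  1.06  0.16] spin rad -0.0015   d after spin [-0.02  1.06  0.19]
tool z [ 0.0283 -0.0147 -0.9995]
PITCH (sprung end up +) deg -0.69 axis-roll -0.34
sprung(free) x_h 0.2 y_h 115.4 z 70.4
fixed x_h -36.8 y_h -115.6 z 73.2
```

The sprung pin is seated in the left cup and pressing lightly. Sustained force makes the tool tilt creep, so I'll try a brisk push to measure how much the arm gives.

send_rows(motion=[0,0.6,0.05,0,3,0,0.6,0.05,0,3])

```text
time: 19.1
eef_pos: [0.6099, 0.2014, 0.0566]
tcp_rot: [-0.438, 0.899, -0.018, 0.014]
contact_force: [7.4, -7.4, -1.1]
opening: 0.441
```

```bash
python3 -c "
from pl import *
st(0,9,12,.070)
"
```

```text
t 19.1 pos [0.6099 0.2014 0.0566] heading -128.04 tilt 2.55 F [ 7.41 -7.39 -1.15] T [-1.31 -1.12  0.2 ] op 3.76 q6 2.43
d now frame cm [0.03 0.43 0.24] spin rad 0.0011   d after spin [0.03 0.42 0.26]
tool z [ 0.0398 -0.02   -0.999 ]
PITCH (sprung end up +) deg -1.4 axis-roll -0.5
sprung(free) x_h 1.4 y_h 121.7 z 69.6
fixed x_h -35.0 y_h -109.4 z 75.3
```

send_rows(motion=[0,-0.5,0,0,3,0,-0.5,0,0,3,0.1,-0.5,0,0.02,3,0.2,-0.5,0,0.03,3,0.2,-0.4,0,0.03,3,0,0,0,0,3])

```text
time: 19.7
eef_pos: [0.6227, 0.1832, 0.0559]
tcp_rot: [-0.397, 0.917, -0.013, 0.011]
contact_force: [0.0, 0.8, -1.8]
opening: 0.435
```

```bash
python3 -c "
from pl import *
st(13,14,0,.070)
"
```

```text
t 19.7 pos [0.6227 0.1832 0.0559] heading -133.15 tilt 1.97 F [ 0.02  0.8  -1.85] T [-0.05  0.05  0.07] op 3.71 q6 2.48
d now frame cm [0.27 0.1  0.18] spin rad -0.0009   d after spin [0.27 0.09 0.19]
tool z [ 0.0303 -0.0163 -0.9994]
PITCH (sprung end up +) deg -0.8 axis-roll -0.51
sprung(free) x_h 2.5 y_h 99.4 z 70.1
fixed x_h -54.4 y_h -127.5 z 73.4
```

send_rows(motion=[0,0,-3,0,3,0,0,-3,0,3,0,0,0,0,3,3.4,2,0,0,3,3.4,2,0,0,3,3.4,2,0,0,3,0,0,0,0,3,0,0,0,0,3])

```text
time: 20.5
eef_pos: [0.4978, 0.1491, 0.1042]
tcp_rot: [-0.396, 0.918, -0.011, 0.004]
contact_force: [0.4, -0.1, -1.8]
opening: 0.437
```

```bash
python3 -c "
from pl import *
st(13,14,0,.12)
"
```

```text
t 20.5 pos [0.4978 0.1491 0.1042] heading -133.33 tilt 1.31 F [ 0.42 -0.1  -1.84] T [ 0.01 -0.02 -0.02] op 3.73 q6 2.44
d now frame cm [-10.79  -6.65   0.15] spin rad -0.004   d after spin [-10.76  -6.7    0.02]
tool z [ 0.0156 -0.0168 -0.9997]
PITCH (sprung end up +) deg -0.21 axis-roll 0.09
sprung(free) x_h -87.7 y_h 191.9 z 119.7
fixed x_h -145.3 y_h -34.9 z 120.6
```

send_rows(motion=[-2.1,-1.3,-0.4,0,3,-2.1,-1.3,-0.4,0,3,-2.1,-1.3,-0.4,0,3,-2.1,-1.3,-0.4,0,3,-2.1,-1.3,-0.4,0,3,0,0,0,0,3])

```text
time: 21.1
eef_pos: [0.6233, 0.1832, 0.1203]
tcp_rot: [-0.396, 0.918, -0.01, 0.003]
contact_force: [-1.3, -0.4, -2.2]
opening: 0.445
```

```bash
python3 -c "
from pl import *
st(13,14,0,.12)
"
```

```text
t 21.1 pos [0.6233 0.1832 0.1203] heading -133.38 tilt 1.19 F [-1.29 -0.4  -2.15] T [-0.04  0.02  0.01] op 3.8 q6 2.47
d now frame cm [0.3  0.17 1.63] spin rad -0.0049   d after spin [0.3  0.14 1.63]
tool z [ 0.0127 -0.0165 -0.9998]
PITCH (sprung end up +) deg -0.08 axis-roll 0.19
sprung(free) x_h 3.2 y_h 98.8 z 136.1
fixed x_h -54.5 y_h -128.0 z 136.4
```

send_rows(motion=[4.2,2.5,0,0,3,4.2,2.5,0,0,3,4.2,2.5,0,0,3,0,0,0,0,3,-2,-1.2,-0.4,0,3,-2,-1.2,-0.3,0,3,-2,-1.2,-0.3,0,3,-2,-1.2,-0.3,0,3,-2,-1.2,-0.3,0,3,-2,-1.2,-0.3,0,3,0,0,0,0,3])

```text
time: 22.2
eef_pos: [0.6127, 0.1816, 0.1222]
tcp_rot: [-0.396, 0.918, -0.007, -0.007]
contact_force: [-0.0, -0.6, -2.2]
opening: 0.441
```

```bash
python3 -c "
from pl import *
st(13,14,0,.12)
"
```

```text
t 22.2 pos [0.6127 0.1816 0.1222] heading -133.4 tilt 1.15 F [-0.03 -0.58 -2.19] T [0.   0.02 0.02] op 3.77 q6 2.47
d now frame cm [-0.57 -0.52  1.81] spin rad -0.0053   d after spin [-0.54 -0.54  1.82]
tool z [-0.0081 -0.0183 -0.9998]
PITCH (sprung end up +) deg 0.72 axis-roll 1.08
sprung(free) x_h -3.3 y_h 107.4 z 139.7
fixed x_h -61.1 y_h -119.4 z 136.8
```

send_rows(motion=[4.2,2.5,0,0,3,4.2,2.5,0,0,3,4.2,2.5,0,0,3,0,0,0,0,3,-2,-1.2,-0.3,0,3,-2,-1.2,-0.3,0,3,-2,-1.2,-0.3,0,3,-2,-1.2,-0.3,0,3,-2,-1.2,-0.2,0,3,-2,-1.2,-0.2,0,3,0,0,0,0,3])

```text
time: 23.3
eef_pos: [0.5977, 0.1794, 0.122]
tcp_rot: [-0.395, 0.918, -0.003, -0.019]
contact_force: [-0.3, 0.6, -1.7]
opening: 0.439
```

```bash
python3 -c "
from pl import *
st(13,14,0,.12)
"
```

```text
t 23.3 pos [0.5977 0.1794 0.122 ] heading -133.39 tilt 2.16 F [-0.33  0.56 -1.7 ] T [-0.01 -0.01  0.01] op 3.75 q6 2.47
d now frame cm [-1.79 -1.49  1.73] spin rad -0.0051   d after spin [-1.72 -1.48  1.8 ]
tool z [-0.0313 -0.0208 -0.9993]
PITCH (sprung end up +) deg 1.58 axis-roll 2.1
sprung(free) x_h -12.5 y_h 119.4 z 141.4
fixed x_h -70.3 y_h -107.4 z 135.0
```

send_rows(motion=[4,2.2,0,0,3,4,2.2,0,0,3,4,2.2,0,0,3,0,0,0,0,3,-2.3,-1.35,-0.2,0,3,-2.3,-1.35,-0.2,0,3,-2.3,-1.35,-0.2,0,3,-2.3,-1.35,-0.2,0,3,-2.3,-1.35,-0.1,0,3,-2.3,-1.35,-0.1,0,3,-0.6,-0.6,0,0,3,0,0,0,0,3])

```text
time: 24.5
eef_pos: [0.6216, 0.1827, 0.1167]
tcp_rot: [-0.396, 0.918, -0.0, -0.029]
contact_force: [-0.1, -0.1, -2.3]
opening: 0.435
```

```bash
python3 -c "
from pl import *
st(13,14,0,.12)
s=ctrl.get_state();im,d=cams.read_camera('wrist');rollstat(d,s)
"
```

```text
t 24.5 pos [0.6216 0.1827 0.1167] heading -133.35 tilt 3.27 F [-0.11 -0.06 -2.29] T [0.02 0.   0.  ] op 3.72 q6 2.47
d now frame cm [0.08 0.01 1.28] spin rad -0.0043   d after spin [0.15 0.04 1.27]
tool z [-0.052  -0.0233 -0.9984]
PITCH (sprung end up +) deg 2.35 axis-roll 3.02
sprung(free) x_h 2.0 y_h 100.1 z 137.8
fixed x_h -55.9 y_h -126.7 z 128.2
y -0.109 n 429 x -0.0068 0.0048 zmin(2pct) -0.0195
y -0.103 n 586 x -0.0067 0.0052 zmin(2pct) -0.0198
y -0.097 n 553 x -0.0073 0.0057 zmin(2pct) -0.0218
y -0.091 n 979 x -0.0253 0.0239 zmin(2pct) -0.0372
y -0.085 n 3052 x -0.0261 0.0242 zmin(2pct) -0.0376
y -0.079 n 3059 x -0.0255 0.0238 zmin(2pct) -0.0373
y -0.073 n 2347 x -0.0194 0.0179 zmin(2pct) -0.0345
y -0.067 n 2380 x -0.0194 0.0178 zmin(2pct) -0.0347
y -0.061 n 2316 x -0.0195 0.0179 zmin(2pct) -0.0348
y -0.055 n 2303 x -0.0198 0.0182 zmin(2pct) -0.0349
y -0.049 n 2254 x -0.0194 0.0179 zmin(2pct) -0.0349
y -0.043 n 2182 x -0.0194 0.0181 zmin(2pct) -0.0351
y -0.037 n 2090 x -0.0195 0.0179 zmin(2pct) -0.0351
y -0.031 n 2012 x -0.0194 0.0181 zmin(2pct) -0.0353
y -0.025 n 1918 x -0.0196 0.0181 zmin(2pct) -0.0354
y -0.019 n 611 x -0.0198 0.0181 zmin(2pct) -0.0353
paper slope x [-0.00051504 -0.00079519]  z [-0.01578706 -0.03574035]
far y min -0.11141143651721741 world pitch: tool y [-0.7262  0.6871  0.0218]
```

send_rows(motion=[0,0,3.3,0,3,0,0,0,0,3,0,0,0,0,3])

```text
time: 24.85
eef_pos: [0.6172, 0.1815, 0.0844]
tcp_rot: [-0.396, 0.918, -0.0, -0.029]
contact_force: [-0.3, -0.0, -1.3]
opening: 0.439
```

```bash
python3 -c "
from pl import *
st(12,14,0,.067)
"
```

```text
t 24.85 pos [0.6172 0.1815 0.0844] heading -133.34 tilt 3.34 F [-0.31 -0.   -1.31] T [-0.   -0.12  0.01] op 3.75 q6 2.47
d now frame cm [-0.39 -0.18  3.32] spin rad -0.0043   d after spin [-0.21 -0.1   3.34]
tool z [-0.0534 -0.0235 -0.9983]
PITCH (sprung end up +) deg 2.4 axis-roll 3.08
sprung(free) x_h -1.2 y_h 103.4 z 105.5
fixed x_h -59.0 y_h -123.4 z 95.8
```

send_rows(motion=[-0.3,-0.4,0,-0.004,3,0,0,3.3,0,3,0,0,0,0,3,0,0,0,0,3])

```text
time: 25.25
eef_pos: [0.6237, 0.1804, 0.0576]
tcp_rot: [-0.398, 0.917, -0.001, -0.025]
contact_force: [-0.1, 0.1, -1.9]
opening: 0.439
```

```bash
python3 -c "
from pl import *
st(5,11.5,0,.067)
im,d=cams.read_camera('top');save('t10.png',im[180:330,260:460].repeat(3,0).repeat(3,1))
"
```

```text
t 25.25 pos [0.6237 0.1804 0.0576] heading -133.08 tilt 2.86 F [-0.12  0.06 -1.9 ] T [-0.   -0.04  0.01] op 3.75 q6 2.47
d now frame cm [-0.25  1.12  0.67] spin rad -0.0434   d after spin [-0.26  1.12  0.66]
tool z [-0.0446 -0.0225 -0.9988]
PITCH (sprung end up +) deg 2.09 axis-roll 2.69
sprung(free) x_h 0.5 y_h 97.3 z 78.0
fixed x_h -56.3 y_h -129.7 z 69.5
```

View pics/t10.png

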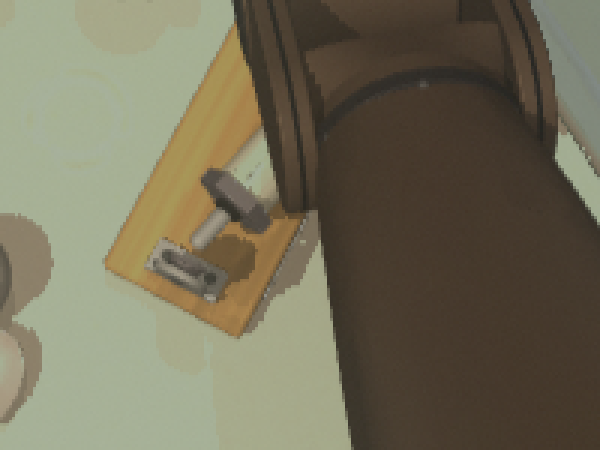

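send_rows(motion=[-0.25,0.75,0.8,-0.02,3,0,0,0,0,3])

```text
time: 25.5
eef_pos: [0.6198, 0.1878, 0.0511]
tcp_rot: [-0.408, 0.913, -0.001, -0.024]
contact_force: [0.2, 0.2, -3.0]
opening: 0.441
```

```bash
python3 -c "
from pl import *
st(4,11,0,.066)
"
```

```text
t 25.5 pos [0.6198 0.1878 0.0511] heading -131.86 tilt 2.77 F [ 0.23  0.18 -3.01] T [ 0.02 -0.05 -0.01] op 3.76 q6 2.46
d now frame cm [-0.04  0.45  0.12] spin rad -0.0307   d after spin [-0.05  0.45  0.11]
tool z [-0.0431 -0.022  -0.9988]
PITCH (sprung end up +) deg 2.1 axis-roll 2.59
sprung(free) x_h 2.4 y_h 104.9 z 71.6
fixed x_h -49.4 y_h -123.3 z 63.0
```

```bash
python3 -c "
from pl import *
delta(*target(0.5,9.5,0,.0655,dx=-0.5))
"
```

```text
t 25.5 pos [0.6198 0.1878 0.0511] heading -131.86 tilt 2.77 F [ 0.23  0.18 -3.01] T [ 0.02 -0.05 -0.01] op 3.76 q6 2.46
d now frame cm [-0.24  0.79  0.16] spin rad -0.0569   d after spin [-0.28  0.78  0.16]
tool z [-0.0431 -0.022  -0.9988]
```

send_rows(motion=[-0.15,0.4,0.1,-0.03,3,-0.13,0.38,0.05,-0.027,3,0,0,0,0,3])

```text
time: 25.8
eef_pos: [0.6161, 0.1963, 0.0512]
tcp_rot: [-0.436, 0.9, -0.001, -0.023]
contact_force: [0.2, -1.2, -1.5]
opening: 0.44
```

```bash
python3 -c "
from pl import *
st(0,9,8,.067,dx=-.5)
"
```

```text
t 25.8 pos [0.6161 0.1963 0.0512] heading -128.25 tilt 2.63 F [ 0.18 -1.21 -1.53] T [-0.01 -0.05 -0.02] op 3.76 q6 2.41
d now frame cm [0.07 0.81 0.04] spin rad -0.0026   d after spin [0.06 0.81 0.02]
tool z [-0.0405 -0.0216 -0.9989]
PITCH (sprung end up +) deg 2.16 axis-roll 2.41
sprung(free) x_h 0.5 y_h 113.7 z 71.8
fixed x_h -36.9 y_h -117.3 z 63.0
```

send_rows(motion=[0,0.9,-0.05,0,3,0,1,-0.05,0,3,0,1,-0.05,0,3])

```text
time: 26.1
eef_pos: [0.6057, 0.2064, 0.0574]
tcp_rot: [-0.44, 0.898, -0.015, -0.012]
contact_force: [10.6, -11.9, -5.6]
opening: 0.441
```

```bash
python3 -c "
from pl import *
st(0,9,16.5,.069,dx=-.5)
"
```

```text
t 26.1 pos [0.6057 0.2064 0.0574] heading -127.78 tilt 2.21 F [ 10.59 -11.91  -5.58] T [-1.91 -1.98  0.35] op 3.76 q6 2.44
d now frame cm [0.19 0.23 0.44] spin rad 0.0057   d after spin [0.21 0.22 0.44]
tool z [-0.0072 -0.0379 -0.9993]
PITCH (sprung end up +) deg 0.09 axis-roll 1.97
sprung(free) x_h 3.1 y_h 127.9 z 73.6
fixed x_h -32.1 y_h -103.4 z 73.2
```

send_rows(motion=[0.15,0.75,0.5,0,3])

```text
time: 26.2
eef_pos: [0.6048, 0.2072, 0.0557]
tcp_rot: [-0.441, 0.897, -0.021, -0.005]
contact_force: [11.0, -8.2, 0.7]
opening: 0.442
```

```bash
python3 -c "
from pl import *
st(0,0,16.5,.07,dx=-.5)
"
```

```text
t 26.2 pos [0.6048 0.2072 0.0557] heading -127.66 tilt 2.47 F [11.   -8.15  0.75] T [-1.1  -1.56  0.02] op 3.78 q6 2.45
d now frame cm [-1.46  0.23  0.12] spin rad -0.1494   d after spin [-1.47  0.    0.17]
tool z [ 0.0087 -0.0421 -0.9991]
PITCH (sprung end up +) deg -0.77 axis-roll 1.61
sprung(free) x_h 3.0 y_h 129.1 z 70.0
fixed x_h -31.6 y_h -102.3 z 73.2
```

send_rows(motion=[-0.35,0.8,0.6,-0.04,3])

```text
time: 26.3
eef_pos: [0.6069, 0.2117, 0.0534]
tcp_rot: [-0.46, 0.887, -0.026, 0.0]
contact_force: [10.1, -10.3, 5.7]
opening: 0.44
```

```bash
python3 -c "
from pl import *
st(0,0,16.5,.07,dx=-.5)
"
```

```text
t 26.3 pos [0.6069 0.2117 0.0534] heading -125.22 tilt 2.98 F [ 10.11 -10.34   5.7 ] T [-1.35 -0.88  0.38] op 3.76 q6 2.42
d now frame cm [-0.97  0.06 -0.09] spin rad -0.1068   d after spin [-0.97 -0.04 -0.06]
tool z [ 0.024  -0.0462 -0.9986]
PITCH (sprung end up +) deg -1.55 axis-roll 1.37
sprung(free) x_h 2.8 y_h 130.2 z 66.1
fixed x_h -21.9 y_h -102.5 z 72.4
```

send_rows(motion=[-0.97,0.5,0.3,-0.107,3])

```text
time: 26.4
eef_pos: [0.6142, 0.2206, 0.0543]
tcp_rot: [-0.508, 0.861, -0.03, 0.004]
contact_force: [7.8, -5.2, 4.4]
opening: 0.437
```

```bash
python3 -c "
from pl import *
st(0,0,16.5,.07,dx=-.5)
s=ctrl.get_state();im,d=cams.read_camera('wrist');save('w11.png',im);np.save('w11.npy',d)
st(0,0,16.5,.07,dx=-.5)
"
```

```text
t 26.4 pos [0.6142 0.2206 0.0543] heading -118.94 tilt 3.48 F [ 7.83 -5.25  4.38] T [-0.4  -0.67  0.09] op 3.74 q6 2.32
d now frame cm [0.16 0.18 0.02] spin rad 0.0027   d after spin [0.16 0.17 0.03]
tool z [ 0.0378 -0.0475 -0.9982]
PITCH (sprung end up +) deg -2.11 axis-roll 1.33
sprung(free) x_h 0.6 y_h 128.8 z 65.8
fixed x_h 1.6 y_h -105.2 z 74.4
t 26.45 pos [0.6154 0.2217 0.055 ] heading -118.54 tilt 3.58 F [ 8.07 -7.74  3.4 ] T [-1.01 -0.85  0.41] op 3.77 q6 2.32
d now frame cm [0.31 0.23 0.09] spin rad 0.0097   d after spin [0.31 0.22 0.1 ]
tool z [ 0.0401 -0.0477 -0.9981]
PITCH (sprung end up +) deg -2.23 axis-roll 1.31
sprung(free) x_h 1.3 y_h 128.3 z 66.2
fixed x_h 3.8 y_h -105.7 z 75.3
```

View pics/w11.png

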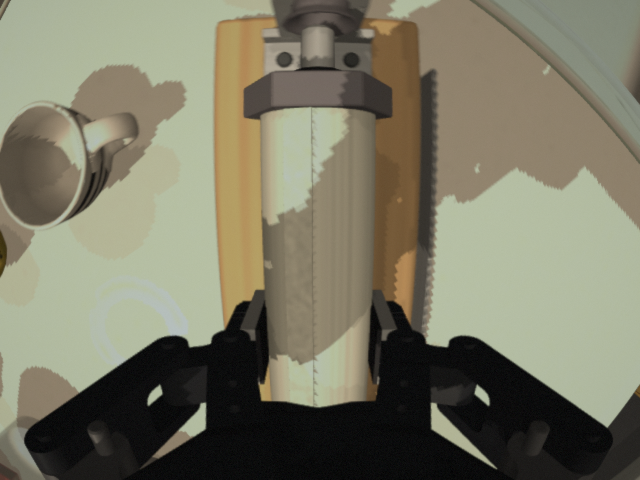

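```bash
python3 -c "
from pl import *
s=ctrl.get_state();d=np.load('w11.npy')
rollstat(d,s)
W=wcloud(d,s).reshape(-1,3);f=np.radians(PH);u=np.array([np.cos(f),np.sin(f)]);v=np.array([-np.sin(f),np.cos(f)])
X=(W[:,:2]-H)@u*1000;Y=(W[:,:2]-H)@v*1000;Z=W[:,2]*1000
for y in range(-126,-70,2):
    k=(Y>=y)&(Y<y+2)&(abs(X)<32)&(Z>50)&(Z<115)
    if k.sum()>3: print(y,k.sum(),'X',np.percentile(X[k],[2,98]).round(1),'Zmax',np.percentile(Z[k],97).round(1))
"
```

```text
y -0.121 n 2056 x -0.0250 0.0250 zmin(2pct) -0.0168
y -0.115 n 2313 x -0.0251 0.0241 zmin(2pct) -0.0214
y -0.109 n 1353 x -0.0279 0.0250 zmin(2pct) -0.0141
y -0.103 n 893 x -0.0338 0.0250 zmin(2pct) -0.0147
y -0.097 n 493 x -0.0320 0.0051 zmin(2pct) -0.0176
y -0.091 n 1125 x -0.0248 0.0233 zmin(2pct) -0.0332
y -0.085 n 2841 x -0.0259 0.0246 zmin(2pct) -0.0335
y -0.079 n 3019 x -0.0334 0.0252 zmin(2pct) -0.0333
y -0.073 n 2430 x -0.0339 0.0318 zmin(2pct) -0.0312
y -0.067 n 2508 x -0.0339 0.0327 zmin(2pct) -0.0315
y -0.061 n 2534 x -0.0339 0.0335 zmin(2pct) -0.0319
y -0.055 n 2547 x -0.0340 0.0337 zmin(2pct) -0.0324
y -0.049 n 2547 x -0.0339 0.0340 zmin(2pct) -0.0328
y -0.043 n 2460 x -0.0340 0.0338 zmin(2pct) -0.0331
y -0.037 n 2426 x -0.0340 0.0339 zmin(2pct) -0.0335
y -0.031 n 2315 x -0.0339 0.0341 zmin(2pct) -0.0338
y -0.025 n 2260 x -0.0342 0.0340 zmin(2pct) -0.0342
y -0.019 n 718 x -0.0340 0.0341 zmin(2pct) -0.0344
paper slope x [0.01539731 0.00050238]  z [-0.06190696 -0.03572911]
far y min -0.12761654340712003 world pitch: tool y [-0.8776  0.4758 -0.058 ]
-118 16 X [-14.8  21. ] Zmax 70.3
-116 742 X [-14.2  20.5] Zmax 74.4
-114 273 X [-6.8 12.8] Zmax 79.3
-112 438 X [-5.6 12. ] Zmax 80.6
-110 427 X [-6.2 12.2] Zmax 81.7
-108 760 X [-9.9 15.8] Zmax 83.5
-106 109 X [-8.1 16.1] Zmax 84.1
-104 161 X [-0.7 10.5] Zmax 75.5
-102 175 X [-0.8 10.5] Zmax 75.9
-100 174 X [-0.9 10.7] Zmax 75.6
-98 184 X [-1.  10.8] Zmax 75.8
-96 183 X [-0.9 10.8] Zmax 75.6
-94 188 X [-1.1 10.1] Zmax 76.0
-92 182 X [-1.2 10.4] Zmax 76.0
-90 97 X [-0.8 10.3] Zmax 77.8
-88 141 X [-2.2 11.6] Zmax 79.4
-84 513 X [-19.8  28.2] Zmax 93.1
-82 934 X [-19.7  28.7] Zmax 93.3
-80 940 X [-19.6  28.8] Zmax 93.3
-78 949 X [-19.8  29. ] Zmax 93.4
-76 950 X [-19.9  29. ] Zmax 93.4
-74 1314 X [-19.2  28.4] Zmax 93.1
-72 779 X [-13.6  26.1] Zmax 90.2
```

send_rows(motion=[0.25,0.05,0.05,0.008,3])

```text
time: 26.55
eef_pos: [0.6172, 0.2196, 0.057]
tcp_rot: [-0.508, 0.861, -0.032, 0.009]
contact_force: [2.7, 6.1, -9.8]
opening: 0.441
```

```bash
cat > chk.py <<'E'
from pl import *
def chk():
    st(0,0,6,.07)
    s=ctrl.get_state();im,d=cams.read_camera('wrist');T=wcloud(d,s,True).reshape(-1,3);M=R.from_quat(s['tcp_rot']).as_matrix()
    W=T@M.T+s['eef_pos'];f=np.radians(PH);u=np.array([np.cos(f),np.sin(f)]);v=np.array([-np.sin(f),np.cos(f)])
    X=(W[:,:2]-H)@u*1000;Y=(W[:,:2]-H)@v*1000;Z=W[:,2]*1000
    def g(n,k): 
        if k.sum()>5:print(n,k.sum(),'X %.1f %.1f mid %.1f'%(*np.percentile(X[k],[2,98]),np.percentile(X[k],[2,98]).mean()),'Z97 %.1f'%np.percentile(Z[k],97))
    ok=(abs(X)<32)&(Z>50)&(Z<115)
    g('pin',ok&(Y>-104)&(Y<-96)&(abs(X-3)<10)&(Z>62));g('pin in',ok&(Y>-104)&(Y<-100)&(abs(X-3)<10)&(Z>62));g('lip',ok&(Y>-108)&(Y<-105.5)&(Z>78))
    c=ok&(Z>85)&(Y>-100)&(Y<-60);print('cap outer face Y (1pct)',np.percentile(Y[c],1).round(1),'-> fixed tip', (np.percentile(Y[c],1)-22).round(1))
    for a in(-80,-70,-60,-50,-40,-30):
        g('y%d'%a,ok&(Y>a)&(Y<a+4)&(abs(X-3)<6)&(Z>75))
    return im
E
python3 -c "
from chk import *
save('w12.png',chk())"
```

```text
t 26.55 pos [0.6172 0.2196 0.057 ] heading -118.98 tilt 3.84 F [ 2.72  6.1  -9.78] T [1.12 0.07 0.35] op 3.76 q6 2.32
d now frame cm [ 0.17 -0.55  0.34] spin rad 0.0022   d after spin [ 0.18 -0.57  0.3 ]
tool z [ 0.0481 -0.0467 -0.9977]
PITCH (sprung end up +) deg -2.61 axis-roll 1.01
sprung(free) x_h 1.3 y_h 125.7 z 67.4
fixed x_h 2.1 y_h -108.3 z 78.1
pin 746 X -2.7 9.0 mid 3.2 Z97 80.9
pin in 354 X -2.4 9.1 mid 3.3 Z97 80.8
lip 324 X -8.8 9.8 mid 0.5 Z97 82.8
cap outer face Y (1pct) -84.8 -> fixed tip -106.8
y-80 565 X -2.8 8.8 mid 3.0 Z97 97.8
y-70 550 X -2.8 8.9 mid 3.1 Z97 94.9
y-60 530 X -2.8 8.9 mid 3.0 Z97 94.4
y-50 548 X -2.7 8.9 mid 3.1 Z97 94.3
y-40 499 X -2.8 8.7 mid 3.0 Z97 93.9
y-30 480 X -2.9 8.8 mid 3.0 Z97 93.7
```

send_rows(motion=[-0.1,0.15,0.5,0,3])

```text
time: 26.7
eef_pos: [0.6184, 0.22, 0.0546]
tcp_rot: [-0.508, 0.861, -0.034, 0.01]
contact_force: [4.2, -6.7, 4.5]
opening: 0.441
```

```bash
python3 -c "
from chk import *
save('w13.png',chk())"
```

```text
t 26.7 pos [0.6184 0.22   0.0546] heading -118.98 tilt 4.07 F [ 4.23 -6.68  4.48] T [-0.86 -0.03  0.19] op 3.77 q6 2.33
d now frame cm [ 0.26 -0.47  0.09] spin rad 0.002   d after spin [ 0.26 -0.48  0.06]
tool z [ 0.0519 -0.0483 -0.9975]
PITCH (sprung end up +) deg -2.84 axis-roll 0.98
sprung(free) x_h 2.2 y_h 124.8 z 64.5
fixed x_h 3.0 y_h -109.2 z 76.1
pin 745 X -1.8 9.9 mid 4.0 Z97 77.9
pin in 361 X -1.8 9.6 mid 3.9 Z97 78.0
lip 296 X -8.7 10.2 mid 0.7 Z97 83.1
cap outer face Y (1pct) -85.8 -> fixed tip -107.8
y-80 573 X -2.8 8.7 mid 3.0 Z97 95.0
y-70 546 X -2.8 8.9 mid 3.0 Z97 91.8
y-60 568 X -2.8 8.9 mid 3.0 Z97 91.6
y-50 526 X -2.8 8.9 mid 3.1 Z97 91.6
y-40 519 X -2.8 8.7 mid 2.9 Z97 91.5
y-30 469 X -2.7 8.7 mid 3.0 Z97 91.1
```

send_rows(motion=[0.12,0,0.25,0,3])

```text
time: 26.85
eef_pos: [0.6204, 0.2185, 0.0536]
tcp_rot: [-0.507, 0.861, -0.035, 0.013]
contact_force: [1.6, -2.2, 5.7]
opening: 0.442
```

```bash
python3 -c "
from chk import *
save('w14.png',chk())"
```

```text
t 26.85 pos [0.6204 0.2185 0.0536] heading -119.01 tilt 4.31 F [ 1.59 -2.23  5.73] T [ 0.05  0.27 -0.08] op 3.77 q6 2.33
d now frame cm [ 0.24 -0.24 -0.02] spin rad 0.0016   d after spin [ 0.24 -0.23 -0.04]
tool z [ 0.0579 -0.048  -0.9972]
PITCH (sprung end up +) deg -3.13 axis-roll 0.8
sprung(free) x_h 2.0 y_h 122.3 z 62.9
fixed x_h 2.6 y_h -111.7 z 75.7
pin 732 X -2.3 9.2 mid 3.5 Z97 76.3
pin in 372 X -2.3 9.2 mid 3.5 Z97 76.1
lip 297 X -8.6 9.7 mid 0.5 Z97 82.8
cap outer face Y (1pct) -88.2 -> fixed tip -110.2
y-80 620 X -2.7 8.8 mid 3.0 Z97 93.3
y-70 540 X -2.7 8.8 mid 3.0 Z97 90.5
y-60 516 X -2.8 8.8 mid 3.0 Z97 90.4
y-50 531 X -2.9 8.8 mid 3.0 Z97 90.2
y-40 497 X -2.7 8.9 mid 3.1 Z97 90.2
y-30 473 X -2.8 8.7 mid 2.9 Z97 90.0
```

View pics/w14.png

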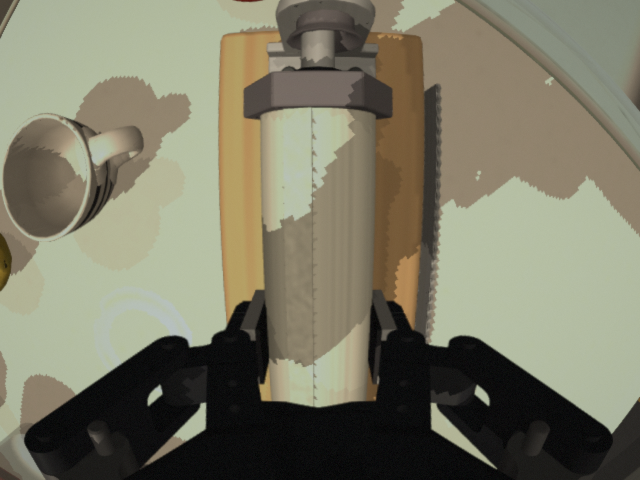

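send_rows(motion=[0.2,0,0,0,3])

```text
time: 27.0
eef_pos: [0.6209, 0.2169, 0.0543]
tcp_rot: [-0.506, 0.862, -0.036, 0.015]
contact_force: [5.8, 1.8, -5.4]
opening: 0.439
```

```bash
python3 -c "
from chk import *
save('w15.png',chk())"
```

```text
t 27.0 pos [0.6209 0.2169 0.0543] heading -119.15 tilt 4.41 F [ 5.78  1.85 -5.38] T [ 0.64 -0.34 -0.32] op 3.75 q6 2.33
d now frame cm [ 0.11 -0.11  0.04] spin rad -0.0009   d after spin [ 0.11 -0.11  0.03]
tool z [ 0.0615 -0.0462 -0.997 ]
PITCH (sprung end up +) deg -3.27 axis-roll 0.6
sprung(free) x_h 1.2 y_h 121.1 z 63.3
fixed x_h 1.1 y_h -112.9 z 76.7
pin 747 X -4.2 7.7 mid 1.8 Z97 77.4
pin in 373 X -4.2 7.7 mid 1.8 Z97 77.4
lip 297 X -8.6 9.8 mid 0.6 Z97 82.9
cap outer face Y (1pct) -89.3 -> fixed tip -111.3
y-80 605 X -2.7 8.8 mid 3.0 Z97 94.1
y-70 533 X -2.7 8.8 mid 3.0 Z97 91.7
y-60 517 X -2.7 8.8 mid 3.0 Z97 91.4
y-50 524 X -2.8 8.9 mid 3.1 Z97 91.3
y-40 499 X -2.9 8.7 mid 2.9 Z97 91.1
y-30 469 X -2.7 8.9 mid 3.1 Z97 90.9
```

View pics/w15.png

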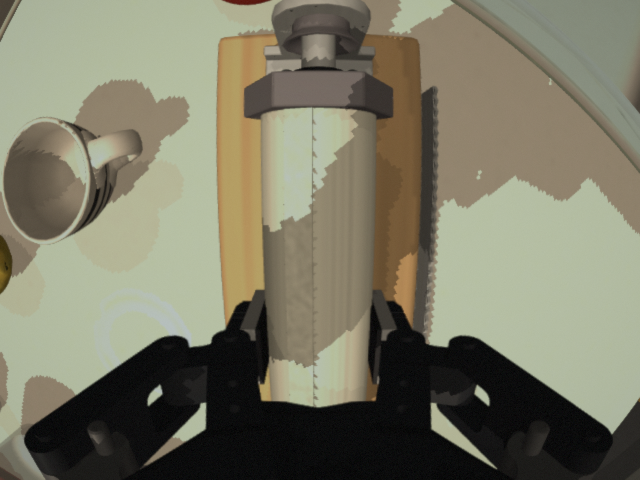

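send_rows(motion=[0.05,-0.1,0.15,0,3,0,-0.05,0.05,0,3])

```text
time: 27.25
eef_pos: [0.6232, 0.2154, 0.0538]
tcp_rot: [-0.505, 0.862, -0.036, 0.016]
contact_force: [0.1, -0.7, 3.0]
opening: 0.443
```

```bash
python3 -c "
from chk import *
save('w16.png',chk())
im,d=cams.read_camera('top');save('t16.png',im[180:330,260:460].repeat(3,0).repeat(3,1))
im,d=cams.read_camera('scene');save('s16.png',im[150:300,250:450].repeat(3,0).repeat(3,1))
"
```

```text
t 27.25 pos [0.6232 0.2154 0.0538] heading -119.25 tilt 4.49 F [ 0.06 -0.75  3.04] T [0.15 0.5  0.  ] op 3.79 q6 2.32
d now frame cm [ 0.1   0.16 -0.04] spin rad -0.0026   d after spin [ 0.1   0.17 -0.02]
tool z [ 0.0637 -0.0455 -0.9969]
PITCH (sprung end up +) deg -3.36 axis-roll 0.49
sprung(free) x_h 1.2 y_h 118.3 z 62.6
fixed x_h 0.8 y_h -115.7 z 76.3
pin 659 X -4.2 7.3 mid 1.6 Z97 79.6
pin in 365 X -4.1 7.3 mid 1.6 Z97 76.9
lip 309 X -9.1 9.4 mid 0.1 Z97 82.9
cap outer face Y (1pct) -92.0 -> fixed tip -114.0
y-80 528 X -2.8 8.7 mid 3.0 Z97 91.1
y-70 547 X -2.8 8.7 mid 3.0 Z97 90.9
y-60 519 X -2.8 8.8 mid 3.0 Z97 90.8
y-50 518 X -2.8 8.9 mid 3.1 Z97 90.7
y-40 484 X -2.9 8.8 mid 2.9 Z97 90.5
y-30 463 X -3.0 8.7 mid 2.9 Z97 90.3
```

View pics/w16.png

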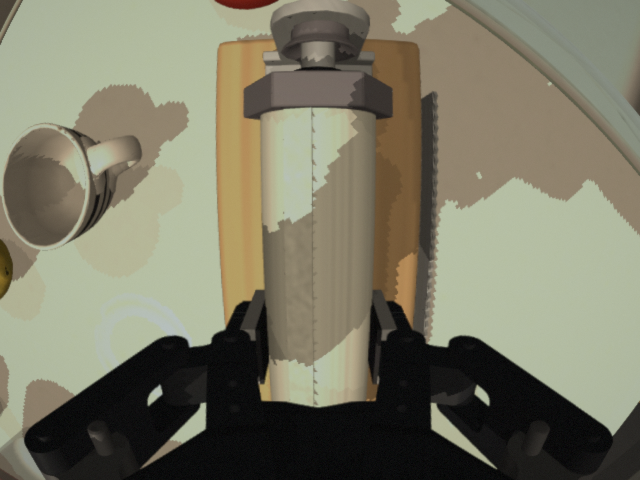

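View pics/s16.png

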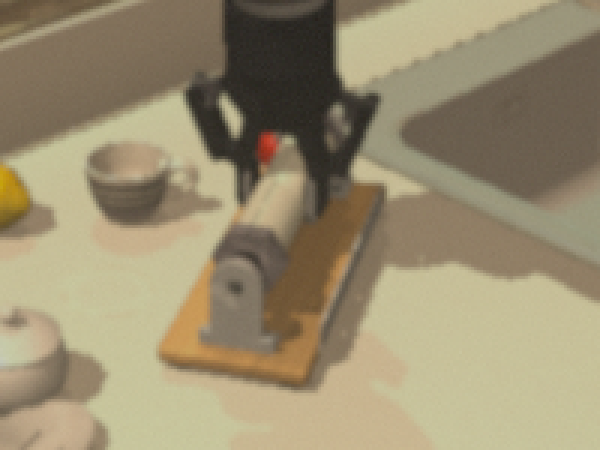

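View pics/t16.png

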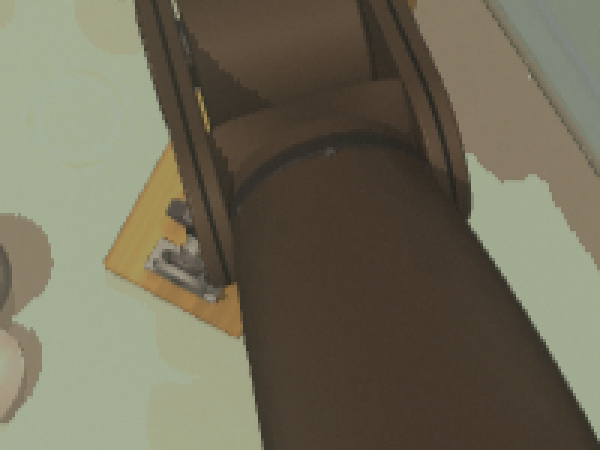

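Both pins look home: the fixed tip is at about y = -114 mm, the roll is level at a height of 70 mm, and the forces are close to zero. I'll let go gently, without opening wide.

send_rows(motion=[0,0,0,0,4.0,0,0,0,0,4.3,0,0,0,0,4.8,0,0,0,0,5.5,0,0,0,0,6,0,0,0,0,6])

```text
time: 28.0
eef_pos: [0.6184, 0.2169, 0.0492]
tcp_rot: [-0.507, 0.861, -0.034, 0.012]
contact_force: [0.3, -0.1, 0.9]
opening: 0.703
```

```bash
python3 -c "
from chk import *
save('w17.png',chk())
"
```

```text
t 28.0 pos [0.6184 0.2169 0.0492] heading -119.09 tilt 4.13 F [ 0.27 -0.06  0.9 ] T [-0.    0.04  0.01] op 6.0 q6 2.32
d now frame cm [-0.   -0.37 -0.46] spin rad 0.0001   d after spin [-0.01 -0.33 -0.48]
tool z [ 0.0554 -0.0461 -0.9974]
PITCH (sprung end up +) deg -2.96 axis-roll 0.77
sprung(free) x_h -0.2 y_h 123.3 z 58.8
fixed x_h 0.0 y_h -110.7 z 70.9
pin 555 X -4.0 7.1 mid 1.6 Z97 79.6
pin in 372 X -4.3 7.1 mid 1.4 Z97 77.1
lip 320 X -8.8 9.6 mid 0.4 Z97 82.8
cap outer face Y (1pct) -92.0 -> fixed tip -114.0
y-80 595 X -2.7 8.8 mid 3.1 Z97 91.3
y-70 593 X -2.7 8.8 mid 3.1 Z97 91.2
y-60 591 X -2.7 8.9 mid 3.1 Z97 90.9
y-50 570 X -2.7 8.7 mid 3.0 Z97 90.7
y-40 546 X -2.8 8.8 mid 3.0 Z97 90.6
y-30 513 X -2.7 8.7 mid 3.0 Z97 90.4
```

View pics/w17.png

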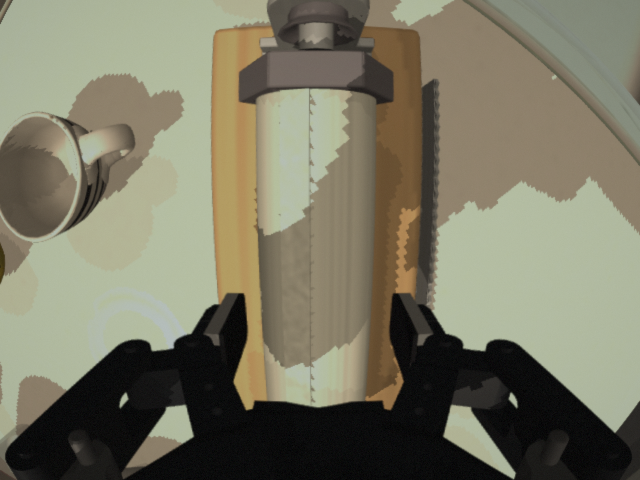

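send_rows(motion=[0,0,-1,0,6,0,0,-1.5,0,6,0,0,-2,0,6,0,0,-3,0,6,0,0,-3,0,6,0,0,-3,0,6,3,1,-1,0,6,4,1.5,0,0,6,4,1.5,0,0,6,4,1.5,0,0,6,4,1.5,0,0,6,0,0,0,0,6])

```text
time: 29.25
eef_pos: [0.4548, 0.0892, 0.2133]
tcp_rot: [-0.508, 0.86, -0.039, 0.022]
contact_force: [0.5, -0.0, -1.6]
opening: 0.707
```

```bash
python3 -c "
from chk import *
delta((.5,.1,.2),-119)
im,d=cams.read_camera('top');save('t18.png',im);np.save('t18.npy',d)
im2,d2=cams.read_camera('scene');save('s18.png',im2[120:300,230:470].repeat(3,0).repeat(3,1))
W=cloud('top',d).reshape(-1,3);f=np.radians(PH);u=np.array([np.cos(f),np.sin(f)]);v=np.array([-np.sin(f),np.cos(f)])
X=(W[:,:2]-H)@u*1000;Y=(W[:,:2]-H)@v*1000;Z=W[:,2]*1000
for y in range(-120,122,6):
    k=(Y>=y)&(Y<y+6)&(abs(X)<32)&(Z>55)&(Z<115)
    if k.sum()>3: print(y,k.sum(),'X',np.percentile(X[k],[2,98]).round(1),'Z',np.percentile(Z[k],97).round(1))
"
```

```text
t 29.25 pos [0.4548 0.0892 0.2133] heading -118.93 tilt 5.11 F [ 0.54 -0.04 -1.56] T [0.04 0.02 0.01] op 6.04 q6 2.09
d now frame cm [-3.13 -3.31  1.63] spin rad 0.0012   d after spin [-3.14 -3.43  1.33]
tool z [ 0.0776 -0.0439 -0.996 ]
-120 90 X [-17.1  16.1] Z 88.7
-114 38 X [-12.3  14.8] Z 83.4
-108 49 X [-12.   12.4] Z 83.1
-102 11 X [-4.3  5.4] Z 80.9
-96 26 X [-23.3  24.1] Z 96.7
-90 86 X [-24.1  26. ] Z 96.4
-84 102 X [-23.2  24. ] Z 96.0
-78 65 X [-18.8  19.9] Z 92.8
-72 65 X [-18.2  19.1] Z 92.0
-66 67 X [-18.2  19.5] Z 92.8
-60 60 X [-17.7  19.3] Z 93.0
-54 66 X [-18.6  19.3] Z 93.1
-48 67 X [-18.   19.2] Z 91.6
-42 62 X [-18.4  18.7] Z 92.0
-36 66 X [-18.2  19.3] Z 92.2
-30 65 X [-18.3  19.1] Z 92.8
-24 66 X [-17.7  19.6] Z 92.2
-18 65 X [-18.1  17.7] Z 92.4
-12 67 X [-18.7  19.4] Z 91.4
-6 67 X [-17.6  18.8] Z 92.9
0 66 X [-18.3  19.4] Z 91.4
6 65 X [-17.9  18.9] Z 91.7
12 68 X [-18.6  19.7] Z 91.3
18 65 X [-18.   18.8] Z 91.0
24 69 X [-18.3  19.5] Z 90.9
30 66 X [-17.7  19. ] Z 90.5
36 68 X [-18.3  18.8] Z 91.0
42 65 X [-17.8  18.8] Z 91.2
48 67 X [-18.7  19.3] Z 90.4
54 71 X [-17.9  20.1] Z 91.7
60 66 X [-18.2  18.9] Z 91.1
66 69 X [-17.6  19. ] Z 90.8
72 71 X [-23.4  25.5] Z 93.6
78 91 X [-23.9  25. ] Z 93.9
84 80 X [-22.6  22.7] Z 92.7
90 24 X [-5.8  7.4] Z 77.5
96 20 X [-4.7  6.7] Z 76.1
102 34 X [-11.6  11.8] Z 84.6
108 35 X [-10.7  10.4] Z 86.5
114 69 X [-17.3  16.7] Z 88.2
```

View pics/t18.png

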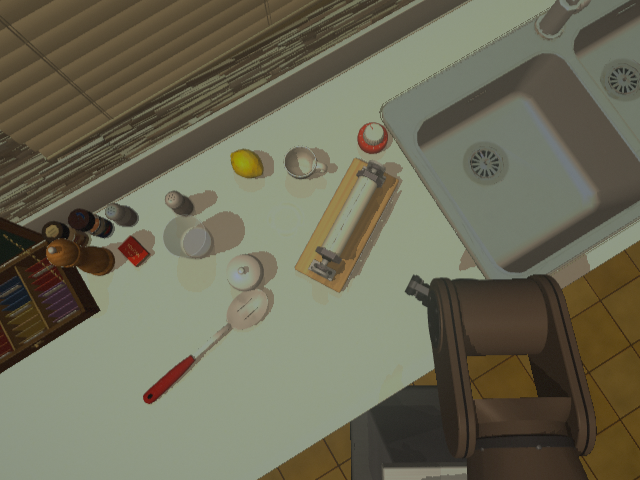

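View pics/s18.png

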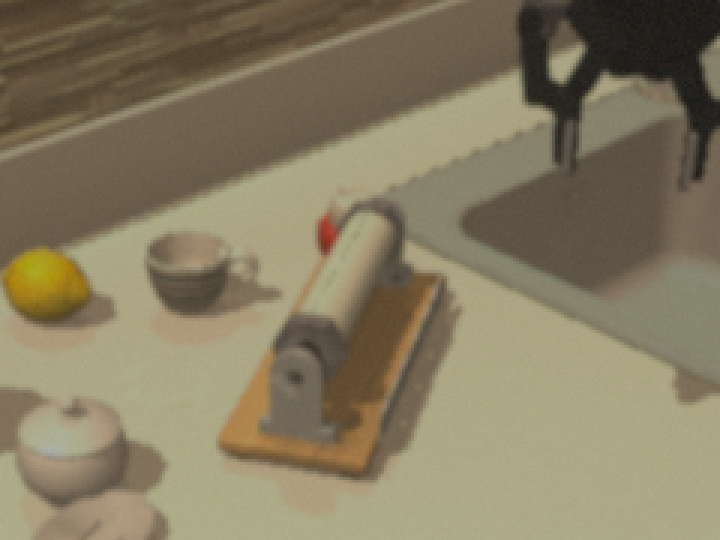

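```bash
python3 -c "
from chk import *
f=np.radians(PH);u=np.array([np.cos(f),np.sin(f)]);v=np.array([-np.sin(f),np.cos(f)])
for n in('top','scene'):
    im,d=cams.read_camera(n)
    W=cloud(n,d).reshape(-1,3)
    X=(W[:,:2]-H)@u*1000;Y=(W[:,:2]-H)@v*1000;Z=W[:,2]*1000
    k=(abs(X)<27)&(Z>90)&(Z<105);print(n,'z>90 Y',np.percentile(Y[k],[0,.5,1,99,99.5,100]).round(1))
    for a,b in((-92,-81),(76,85)):
        k=(abs(X)<10)&(Y>a)&(Y<b)&(Z>60);print('cap Z',np.percentile(Z[k],[50,75,90]).round(1),k.sum())
    for a in(-70,-40,0,40,65):
        k=(abs(X)<5)&(abs(Y-a)<6)&(Z>60);print('paper',a,np.median(Z[k]).round(1),k.sum())
    for a in(-100,95):
        k=(abs(X)<4)&(abs(Y-a)<4)&(Z>60);print('pin',a,np.median(Z[k]).round(1) if k.any() else None)
"
```

```text
top z>90 Y [-116.9  -91.7  -91.4   85.5   85.7  117.3]
cap Z [94.3 95.1 95.6] 65
cap Z [91.5 92.4 93.3] 52
paper -70 90.9 35
paper -40 89.8 34
paper 0 89.7 34
paper 40 88.7 35
paper 65 88.5 36
pin -100 77.6
pin 95 74.3
scene z>90 Y [-653.7 -650.1 -646.5   87.3   88.1   89.6]
cap Z [93.1 94.  95.3] 28
cap Z [86.6 92.1 92.6] 46
paper -70 90.7 15
paper -40 90.3 14
paper 0 89.6 17
paper 40 88.5 18
paper 65 88.6 15
pin -100 None
pin 95 77.7
```

```bash
python3 -c "
from h import *
print(ctrl.get_state()['time']);print(workorder.sign_off())"
```

```text
29.45
the job is handed in; nothing more can be done
None
```

The roll is in the holder with both pins home, and I handed the job in at 29.45 s. The sprung pin is in the left (near) cup and the fixed pin in the right (far) cup.

**What I did:**
- **Regrasp:** I set the roll back on the worktop once and picked it up again, because the first grip would have left it pitched.
- **First push:** I pressed the sprung pin in about 8 mm to see how much the arm gave, then backed out and adjusted the tilt.
- **Loading:** I then pushed it in about 16 mm, swung the fixed end level into line with its cup, eased the roll back and let go.

**Last checks:**
- **Seating:** the cap faces measured -91.6 mm and +85.6 mm along the holder, which puts the roll centre at -3.0 mm, where a fully seated roll should be.
- **Level:** the roll is not quite level. The fixed end sits about 2 mm higher than the sprung end, each about 1 mm off centre, which fits the play in the bores and is within the 5 mm allowed. The scene camera gave one different height, for the sprung pin, about 3 mm higher than the top camera's.
- **Release:** the gripper was well clear of everything. I did not measure the roll's speed, but it stayed put when let go.
- **Forces:** the highest reading between moves was about 17 N, with the spring nearly fully pressed, against the 30 N limit. I did not see peaks within a move.
- **Bystanders:** the glass, sugar bowl and mug look unmoved in the top picture. I judged this by eye.

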